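# Load the cassette tray and set its clamp screw

## Task

Slide the loaded cassette tray, steel end first, fully home into the holder under its bridge, keeping all four cassettes lying in their wells. Then turn the black thumbscrew on the bridge clockwise until it seats, back it off a quarter turn, and finish still gripping the thumbscrew, holding it there. Leave the other things on the bench where they are.

Things in the scene. Friction and masses are not known exactly. Their poses are not given: they have to be found in the camera images.
- tray_mid (a point): The loaded tray: blue, 140 mm long (its x) x 100 wide (its y), walls 10 mm high, about 0.3 kg, flat on the bench. The point is at its middle, 6 mm above its underside. Its +x end goes into the holder first: a bare steel land 41 mm long, 12 mm high, on which the clamp foot comes down. Four wells hold loose cassettes.
- tray_handle (a point): Grasp point on the tray's black upright handle plate: 12 mm thick along the tray's x, 40 mm wide along its y, rising to 67 mm above the tray's underside. The point lies 18 mm from the tray's middle towards its -x and 52 mm above its underside. Same axes as the tray.
- cass0_mid (a point): Centre of the pink cassette, 28 x 40 x 7 mm, 12 g, loose in the tray's front right well (floor 4 mm above the underside; front = the tray's -x end, left = its +y).
- cass1_mid (a point): Centre of the yellow cassette, 28 x 40 x 7 mm, 12 g, loose in the tray's front left well (floor 4 mm above the underside; front = the tray's -x end, left = its +y).
- cass2_mid (a point): Centre of the green cassette, 28 x 40 x 7 mm, 12 g, loose in the tray's rear right well (floor 4 mm above the underside; front = the tray's -x end, left = its +y).
- cass3_mid (a point): Centre of the orange cassette, 28 x 40 x 7 mm, 12 g, loose in the tray's rear left well (floor 4 mm above the underside; front = the tray's -x end, left = its +y).
- dock_home (a point): Holder, fixed to the bench; the point is on its floor, 8 mm above the bench, where the middle of the tray's underside lies when the tray is fully home. +x: the way the tray slides in (the tray's +x points the same way). The tray's leading edge then rests on the back stop, 70 mm beyond this point. Floor plate: grey, 150 mm wide, from 155 mm before this point to 90 mm beyond.
- dock_mouth (a point): Middle of the holder's open front, on its floor, 85 mm before dock_home (same axes). Here the aluminium side rails, tops 24 mm above the bench, leave about 13 mm beside the tray on each side; they narrow to 2 mm on each side 15 mm before dock_home and run straight (104 mm apart) from there on.
- dock_bridge (a point): Middle of the top of the white bridge across the holder's far end, 44 mm above the bench; the bridge is 50 mm along x, 132 wide, underside 30 mm above the bench. Under it a rubber clamp foot comes down 12 mm per turn of the screw and just reaches the tray's land when the screw seats; at the start it leaves at least 2.4 mm over the land.
- thumbscrew_grip (a point): Grasp point on the thumbscrew, on its upright axis, 76 mm above the bench, 57 mm beyond dock_home. The thumbscrew is a black bar 40 mm long (this point's x), 12 mm thick (its y), standing 55 to 89 mm above the bench; the point turns with it, and its -x end has a white pointer. It does not rise or sink as it turns. Friction of about 0.06 N m keeps it where it is left.
- thumbscrew (a joint): Angle of the thumbscrew (rad), growing as it is tightened: clockwise seen from above. It seats on a hard stop at 4.4, with the white pointer at the red mark (the holder's -x side, towards its open front). It starts 1.3 to 2.4 rad short of that. A quarter turn back from the seat is 2.83, with the pointer at the green mark (the holder's -y side).
- amber_bottle: Bystander: amber glass bottle, 64 mm across, 150 tall; origin at the underside's centre.
- beaker: Bystander: glass beaker, 70 mm across, 90 tall; origin at the underside's centre.
- specimen_jar: Bystander: clear jar with red cap, 60 mm across, 70 tall; origin at the underside's centre.
- slide_box: Bystander: flat blue slide box, 100 x 175 x 34 mm; origin at the underside's centre.
- petri_dish: Bystander: round clear dish with pink inside, 92 mm across, 16 high; origin at the underside's centre.
- marker: Bystander: white and blue marker pen lying flat, 130 mm long, 12 thick; origin on the underside, 5 mm from mid-length.
- tally: Bystander: steel tally counter, 44 mm across, 32 high; origin at the underside's centre.

How it is judged:
By the outcome, as a careful person would: the job done as asked, in the order asked, and still so for the second after the job is handed in, while the arm keeps its last pose, push and grip.
It also fails if it takes over 72 s, if anything falls off the work surface, if the arm or the gripper's body presses on something with over 40 N, if the wrist force passes 120 N, or if a joint passes its speed limit or range.

## Robot

A 7-joint arm with a two-finger parallel gripper is mounted at the origin on the work surface. World frame = base frame: x ahead of the robot, y to its left, z up, the work surface at z = 0. Lengths are in mm, angles in rad, forces in N, time in s.
With the tool pointing down it reaches from about 350 to 900 mm from the base axis. Payload 8.1 kg.
Tool frame: the origin (TCP) lies midway between the tips of the shut fingers; the grasp point (between the pads) lies 19 mm behind it; y points along the fingers, x is the direction in which the jaws open and shut, and the axes are right-handed (so a half turn about y gives the same grasp; the last joint's range is limited). The gripper opens to 85 mm and grips with 20 to 120 N. Pads are 22 mm wide; open, the fingers measure 114 mm over their backs; the gripper's body (76 mm by 85 mm) begins 54 mm behind the grasp point. The pads swing forward as they close: fully open they stand 13 mm farther back than shut.
Start: joints at [1.165, 0.434, 0.025, 1.573, -0.012, 1.134, -0.075], TCP at [186.347, -596.587, 231.323] pointing down, gripper open.
Joint ranges: [-2.62, 2.62], [-0.44, 2.09], [-1.27, 1.32], [0.08, 2.57], [-1.32, 4.46], [0.12, 2], [-2.74, 2.74]. Speed limits (rad/s): [2.22, 2.22, 3.01, 3.01, 3.14, 3.14, 3.14].

## Interface

Orientations are given as a rotation vector (axis times angle).
In Python, from rig import robot gives the robot as it stands.
- The arm moves only by the tool play_rows, never from a script. Its argument "commands" is a list of rows, each an object of numbers: "gripper": the gripper command: -1 is fully open, 1 is shut, values between are in proportion; "x", "y", "z": the shift along the tool's x, y, z in m; "twist": the turn about the tool's y in units of 5 degrees (1.0 is 5 degrees). In form: [{"gripper": .., "x": .., "y": .., "z": .., "twist": ..}, ...]. A call has 1 to 20 rows; each row shifts and turns the pose as measured when the row begins, along the tool's axes as they then stand; what a row does not reach is not made up. A row lasts 1/10 s, in which the tool goes at most 50 mm and 8.59 degrees, less where a joint would pass 70% of its speed; a pose out of reach is approached as far as the arm can. A call is refused whole if a number of a shift passes 0.05 or a number of a turn 1, either way. A call with a gripper value outside its range is refused whole. The fingers move at their own pace and stop on an object; "squeeze" is the grip in N (left out, the last holds). Time passes only in rows, so rows that do not move let the fingers close. It gives the time, the measured TCP pose, the force and the opening at its end, in the units of the state.
- robot.state(): the state, without advancing time (a new reading comes with each control period).
- robot.get_image(name): name is "scene" or "side" or "wrist"; returns the picture (400x640x3 uint8, red, green, blue); there is no depth.
- robot.get_calibration(name): a dict with "fx", "fy", "cx", "cy" (pixels), "R" (3x3) and "t" (3): a world point X has camera coordinates R X + t. Camera axes: x right, y down, z forward; pixel columns grow to the right and rows downward; lengths in mm; the calibration is good to about 2 mm. The wrist camera is an equidistant fisheye: a pixel r from the principal point sees the ray r / f radians off the axis. A picture is of the moment at which its call begins: read the wrist's pose just before it. get_calibration takes no time and is no camera call; for the wrist camera it gives the pose at the moment of the call.
- robot.job_done(): hands the job in, once; it reports no verdict.
The state is a dict: "time": time; "joint_pos": joint angles; "joint_vel": joint speeds; "tau": joint torques, N m; "tool_pos": TCP position; "orientation": TCP orientation; "ft_force": force on the tool from outside, world axes, zero at the start; "wrist_torque": the same for the moment, N m; "width": finger opening in mm.
Only numpy, scipy, OpenCV 4.12 (cv2) and the standard library are available. Lean on these libraries where they do the work, as an engineer would, in place of code of your own. Each camera call takes 0.05 s, during which the arm holds its last target.

## Working session

There is one attempt and no reset: what is moved stays moved. The work goes in short steps, Python scripts to look and compute and a tool call to move; the robot and the scene stay as the last step left them, time stands still between calls to the robot, and variables do not carry over. Pictures are saved under pics/ and viewed, and the job is handed in when it is done.

Besides the shell and the picture viewer there is one more tool, called after "Request:" as a command line: name --argument value ..., lists and objects as JSON in quotes. play_rows: Moves the arm, as the interface text tells. Its arguments: {"type":"object","properties":{"commands":{"type":"array","items":{"type":"object","properties":{"gripper":{"type":"number"},"x":{"type":"number"},"y":{"type":"number"},"z":{"type":"number"},"twist":{"type":"number"}}}},"squeeze":{"type":"number"}},"required":["commands"]}

```bash
ls; mkdir -p pics
python3 - <<'E'
from rig import robot
import cv2,json
s=robot.state();print(s)
for n in ["scene","side","wrist"]:
    c=robot.get_calibration(n);print(n,c)
    cv2.imwrite(f"pics/{n}0.png",cv2.cvtColor(robot.get_image(n),cv2.COLOR_RGB2BGR))
E
```

```text
pics
{'time': 0.0, 'joint_pos': array([ 1.16541191,  0.43526712,  0.02493965,  1.57409328, -0.01161002,
        1.13400862, -0.07510012]), 'joint_vel': array([ 4.33916284e-04,  2.19199622e-04, -4.47789393e-05, -7.69066059e-04,
        1.20992503e-03,  2.02219600e-03,  9.22271376e-04]), 'tau': array([ 2.87225748e-05, -6.70464849e+01,  1.02504574e+00, -3.16211343e+01,
        1.53430353e-02,  1.23413021e-02, -1.44193018e-05]), 'tool_pos': array([ 186.17674363, -596.09156907,  230.49964001]), 'orientation': array([-1.33645498,  0.9843738 , -0.98207528]), 'ft_force': array([ 0.61262766, -0.24113026,  0.00205223]), 'wrist_torque': array([ 0.01892488,  0.02451889, -0.03549698]), 'width': 85.28530568371276}
scene {'fx': 395.6942097757624, 'fy': 395.6942097757624, 'cx': 322.93708279390495, 'cy': 198.3012399456416, 'R': array([[-0.68254813,  0.73083825, -0.00187253],
       [ 0.50833692,  0.4729046 , -0.71969078],
       [-0.52509202, -0.49217547, -0.69429221]]), 't': array([ 431.69509373, -238.33624596, 1478.68025358])}
side {'fx': 460.02523944504685, 'fy': 460.02523944504685, 'cx': 319.12616104028996, 'cy': 189.752291296636, 'R': array([[-0.83190592,  0.55490508, -0.00359075],
       [ 0.33832121,  0.50205612, -0.79591357],
       [-0.43985373, -0.66334004, -0.60539962]]), 't': array([ 532.31510887, -156.06267632, 1766.99381492])}
wrist {'fx': 309.70691628693146, 'fy': 309.70691628693146, 'cx': 316.1441579418161, 'cy': 202.30815033174187, 'R': array([[ 0.29728915, -0.95478475, -0.00229074],
       [-0.91443356, -0.28541359,  0.2869675 ],
       [-0.274646  , -0.08321759, -0.95793758]]), 't': array([-623.75833906,  -37.44763295,  379.33972419])}
```

View pics/scene0.png

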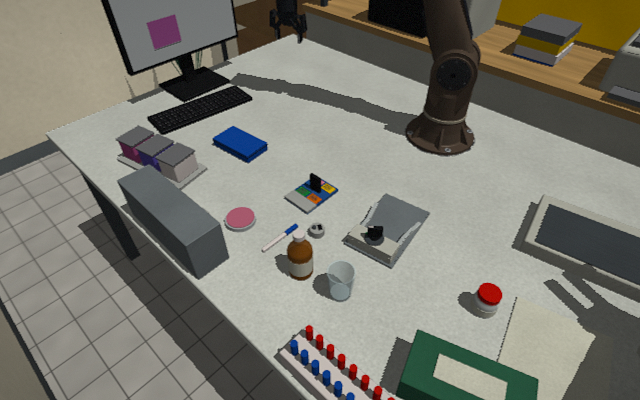

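View pics/side0.png

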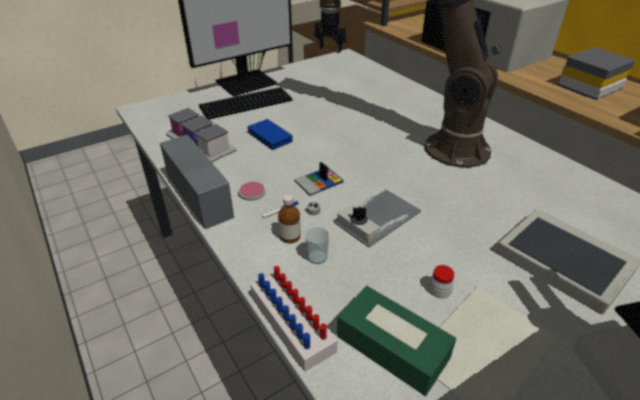

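View pics/wrist0.png

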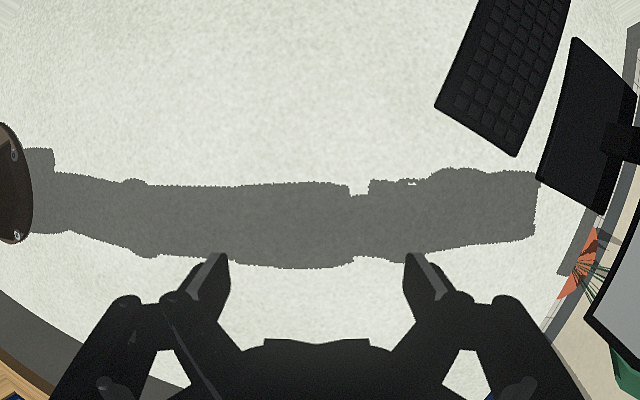

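The tray sits at about (311,192) in the scene view and the holder at about (388,230), with its bridge at about (375,235). The arm is off to the rear. Next I'll work out positions from these.

```bash
cat > h.py <<'E'
import numpy as np,cv2
from rig import robot
from scipy.spatial.transform import Rotation as Ro
def ray(c,uv,wrist=False):
    x=(uv[0]-c['cx'])/c['fx'];y=(uv[1]-c['cy'])/c['fy']
    if wrist:
        r=np.hypot(x,y);d=np.array([x/r*np.sin(r),y/r*np.sin(r),np.cos(r)]) if r>1e-9 else np.array([0,0,1.])
    else: d=np.array([x,y,1.])
    R=np.array(c['R']);t=np.array(c['t'])
    return -R.T@t,R.T@d
def onp(c,uv,z,wrist=False):
    o,d=ray(c,uv,wrist);return o+d*(z-o[2])/d[2]
def proj(c,X,wrist=False):
    p=np.array(c['R'])@np.array(X,float)+np.array(c['t'])
    if wrist:
        th=np.arctan2(np.hypot(p[0],p[1]),p[2]);ph=np.arctan2(p[1],p[0])
        return c['cx']+c['fx']*th*np.cos(ph),c['cy']+c['fy']*th*np.sin(ph)
    return c['cx']+c['fx']*p[0]/p[2],c['cy']+c['fy']*p[1]/p[2]
E
python3 - <<'E'
from h import *
c=robot.get_calibration("scene")
for n,uv,z in [("tray",(311,194),10),("handletop",(315,178),67),("dock",(388,230),8),("screw",(376,229),89),("bottle",(300,275),0),("beaker",(341,295),0),("marker",(281,238),6),("tally",(316,232),10),("petri",(240,219),8),("box",(240,145),20),("jar",(488,308),0)]:
    print(n,onp(c,uv,z).round())
print(Ro.from_rotvec(robot.state()['orientation']).as_matrix().round(3))
im=cv2.imread("pics/scene0.png");cv2.imwrite("pics/s0c.png",cv2.resize(im[150:310,270:440],None,fx=4.5,fy=3.7,interpolation=cv2.INTER_CUBIC)) if 0 else cv2.imwrite("pics/s0c.png",cv2.resize(im[150:290,270:450],None,fx=4.2,fy=4.2,interpolation=cv2.INTER_CUBIC))
E
```

```text
tray [ 564. -115.   10.]
handletop [ 547. -112.   67.]
dock [520. 148.   8.]
screw [602. 160.  89.]
bottle [795.  70.   0.]
beaker [767. 187.   0.]
marker [747. -54.   6.]
tally [666.   5.  10.]
petri [ 780. -194.    8.]
box [ 561. -468.   20.]
jar [552. 471.   0.]
[[ 0.298 -0.     0.955]
 [-0.955  0.001  0.298]
 [-0.001 -1.    -0.   ]]
```

View pics/s0c.png

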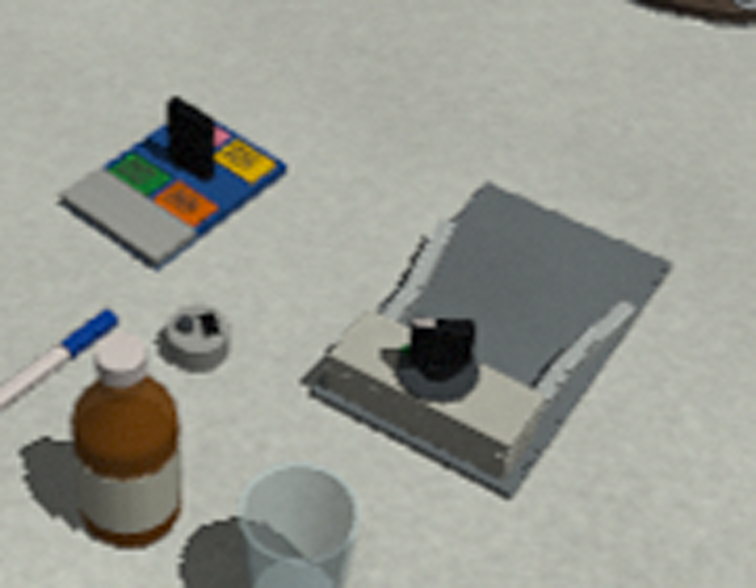

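Request:
play_rows --commands '[{"x": -0.03, "y": -0.004, "z": 0.033}, {"x": -0.03, "y": -0.004, "z": 0.033}, {"x": -0.03, "y": -0.004, "z": 0.033}, {"x": -0.03, "y": -0.004, "z": 0.033}, {"x": -0.03, "y": -0.004, "z": 0.033}, {"x": -0.03, "y": -0.004, "z": 0.033}, {"x": -0.03, "y": -0.004, "z": 0.033}, {"x": -0.03, "y": -0.004, "z": 0.033}, {"x": -0.03, "y": -0.004, "z": 0.033}, {"x": -0.03, "y": -0.004, "z": 0.033}, {"x": -0.03, "y": -0.004, "z": 0.033}, {"x": -0.03, "y": -0.004, "z": 0.033}, {"x": -0.03, "y": -0.004, "z": 0.033}, {"x": -0.03, "y": -0.004, "z": 0.033}, {"x": -0.03, "y": -0.004, "z": 0.033}, {"x": -0.03, "y": -0.004, "z": 0.033}]'

```text
$.commands[0]: bad value
```

Request:
play_rows --commands '[{"twist": -1}, {"twist": -1}, {"twist": -1}, {"twist": -1}, {"twist": -1}, {"twist": -1}, {"twist": -1}, {"twist": -1}, {"twist": -1}, {"twist": -1}, {"twist": -1}, {"twist": -1}, {"twist": -1}, {"twist": -1}, {"twist": 0}]'

```text
$.commands[0]: bad value
```

Run:
```python
from h import *
s=robot.state();print(s['time'],s['tool_pos'].round(1),s['ft_force'].round(1),s['joint_pos'].round(2));T=Ro.from_rotvec(s['orientation']).as_matrix();print(T.round(3))
c=robot.get_calibration("wrist")
C=-c['R'].T@c['t'];print("cam in tool",T.T@(C-s['tool_pos']),(T.T@c['R'].T).round(3))
cv2.imwrite("pics/w1.png",cv2.cvtColor(robot.get_image("wrist"),cv2.COLOR_RGB2BGR))
import pickle;pickle.dump(c,open("w1.pkl","wb"))
```

```text
0.15 [ 186.2 -596.2  230.7] [-0.1 -0.1 -0.5] [ 1.17  0.44  0.02  1.57 -0.01  1.13 -0.08]
[[ 0.298 -0.     0.955]
 [-0.955  0.001  0.298]
 [-0.001 -1.    -0.   ]]
cam in tool [-8.60034586e-02 -1.42105894e+02  7.24255930e+01] [[ 1.    -0.001 -0.001]
 [ 0.001 -0.287  0.958]
 [-0.001 -0.958 -0.287]]
```

View pics/w1.png

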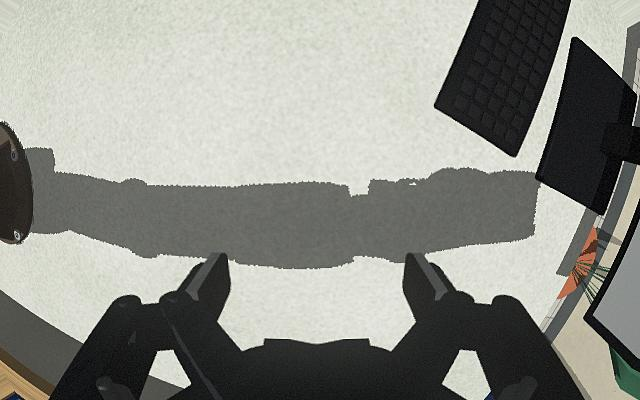

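Request:
play_rows --commands '[{"gripper": -1, "twist": 0, "x": -0.03, "y": -0.004, "z": 0.033}, {"gripper": -1, "twist": 0, "x": -0.03, "y": -0.004, "z": 0.033}, {"gripper": -1, "twist": 0, "x": -0.03, "y": -0.004, "z": 0.033}, {"gripper": -1, "twist": 0, "x": -0.03, "y": -0.004, "z": 0.033}, {"gripper": -1, "twist": 0, "x": -0.03, "y": -0.004, "z": 0.033}, {"gripper": -1, "twist": 0, "x": -0.03, "y": -0.004, "z": 0.033}, {"gripper": -1, "twist": 0, "x": -0.03, "y": -0.004, "z": 0.033}, {"gripper": -1, "twist": 0, "x": -0.03, "y": -0.004, "z": 0.033}, {"gripper": -1, "twist": 0, "x": -0.03, "y": -0.004, "z": 0.033}, {"gripper": -1, "twist": 0, "x": -0.03, "y": -0.004, "z": 0.033}, {"gripper": -1, "twist": 0, "x": -0.03, "y": -0.004, "z": 0.033}, {"gripper": -1, "twist": 0, "x": -0.03, "y": -0.004, "z": 0.033}, {"gripper": -1, "twist": 0, "x": -0.03, "y": -0.004, "z": 0.033}, {"gripper": -1, "twist": 0, "x": -0.03, "y": -0.004, "z": 0.033}, {"gripper": -1, "twist": 0, "x": -0.03, "y": -0.004, "z": 0.033}]'

```text
time: 1.7
tool_pos: [533.2, -4.2, 290.2]
orientation: [-1.335, 0.995, -0.994]
ft_force: [1.2, -0.1, -0.0]
width: 85.4
```

Request:
play_rows --commands '[{"gripper": -1, "x": 0, "y": 0, "z": 0, "twist": -1}, {"gripper": -1, "x": 0, "y": 0, "z": 0, "twist": -1}, {"gripper": -1, "x": 0, "y": 0, "z": 0, "twist": -1}, {"gripper": -1, "x": 0, "y": 0, "z": 0, "twist": -1}, {"gripper": -1, "x": 0, "y": 0, "z": 0, "twist": -1}, {"gripper": -1, "x": 0, "y": 0, "z": 0, "twist": -1}, {"gripper": -1, "x": 0, "y": 0, "z": 0, "twist": -1}, {"gripper": -1, "x": 0, "y": 0, "z": 0, "twist": -1}, {"gripper": -1, "x": 0, "y": 0, "z": 0, "twist": -1}, {"gripper": -1, "x": 0, "y": 0, "z": 0, "twist": -1}, {"gripper": -1, "x": 0, "y": 0, "z": 0, "twist": -1}, {"gripper": -1, "x": 0, "y": 0, "z": 0, "twist": -1}, {"gripper": -1, "x": 0, "y": 0, "z": 0, "twist": -1}, {"gripper": -1, "x": 0, "y": 0, "z": 0, "twist": -1}, {"gripper": -1, "x": 0, "y": 0, "z": 0, "twist": -1}, {"gripper": -1, "x": 0, "y": 0, "z": 0, "twist": 0}]'

```text
time: 3.3
tool_pos: [533.9, 5.3, 287.9]
orientation: [-1.568, -0.068, 0.078]
ft_force: [0.7, -0.8, -0.2]
width: 85.3
```

```bash
cat > look.py <<'E'
from h import *
import sys,pickle
n=sys.argv[1]
s=robot.state();print(s['time'],s['tool_pos'].round(1),s['ft_force'].round(1),s['joint_pos'].round(2),s['width']);T=Ro.from_rotvec(s['orientation']).as_matrix();print(T.round(3).tolist())
c=robot.get_calibration("wrist");pickle.dump(c,open(n+".pkl","wb"))
cv2.imwrite(f"pics/{n}.png",cv2.cvtColor(robot.get_image("wrist"),cv2.COLOR_RGB2BGR))
E
python3 look.py w1
```

```text
3.3 [533.9   5.3 287.9] [ 0.7 -0.8 -0.2] [ 0.37  0.31 -0.62  1.67  0.19  1.23 -0.2 ] 85.29750177505538
[[0.996, -0.006, -0.093], [0.093, 0.002, 0.996], [-0.006, -1.0, 0.002]]
```

View pics/w1.png

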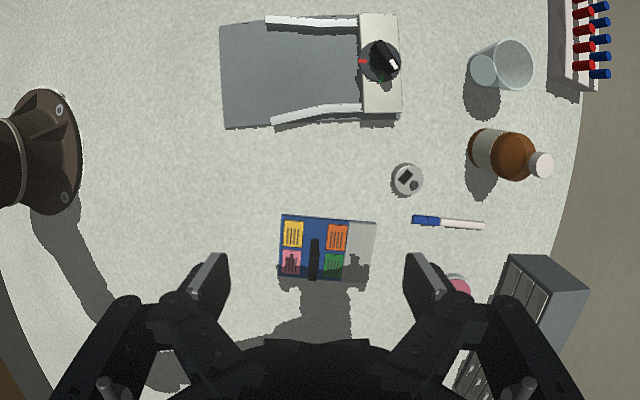

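The wrist view shows the whole tray (corners about (282,214), (377,222), (370,287) and (277,279)) and the holder with its bridge around (380,62). The white pointer is at about (393,65).

Run:
```python
from h import *
import pickle
c=pickle.load(open("w1.pkl","rb"));im=cv2.imread("pics/w1.png")
for n,uv,z in [("A",(282,214),10),("B",(377,222),12),("C",(370,287),12),("D",(277,279),10),("screw",(380,60),89),("pointer",(393,65),89),("redmark",(362,61),44),("fl-l",(219,27),8),("fl-r",(226,129),8),("br fr l",(359,16),44),("br fr r",(364,112),44),("br bk l",(397,13),44),("br bk r",(400,112),44)]:
    print(n,onp(c,uv,z,True).round(1))
hsv=cv2.cvtColor(im,cv2.COLOR_BGR2HSV)
m=cv2.inRange(hsv,(105,120,60),(125,255,255));m[:,:200]=0;m[:,400:]=0;m[:200]=0
print(cv2.countNonZero(m))
cv2.imwrite("pics/w1c.png",cv2.resize(im[200:300,260:400],None,fx=5,fy=5,interpolation=cv2.INTER_CUBIC))
cv2.imwrite("pics/w1d.png",cv2.resize(im[0:140,210:420],None,fx=3.8,fy=3.8,interpolation=cv2.INTER_CUBIC))
```

```text
A [488.8 -68.5  10. ]
B [626.9 -67.2  12. ]
C [ 634.3 -177.6   12. ]
D [ 486.4 -177.4   10. ]
screw [589.  144.9  89. ]
pointer [604.1 141.5  89. ]
redmark [574.8 149.2  44. ]
fl-l [378.1 193.6   8. ]
fl-r [401.3  47.2   8. ]
br fr l [566.1 208.5  44. ]
br fr r [583.6  85.2  44. ]
br bk l [614.  221.1  44. ]
br bk r [629.4  91.3  44. ]
1180
```

View pics/w1c.png

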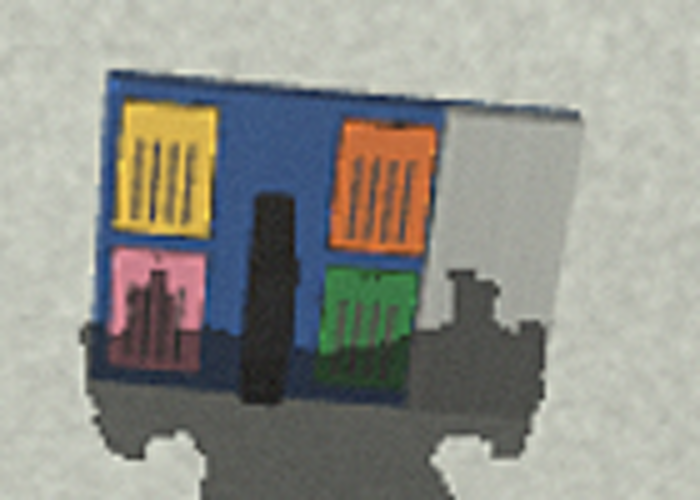

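View pics/w1d.png

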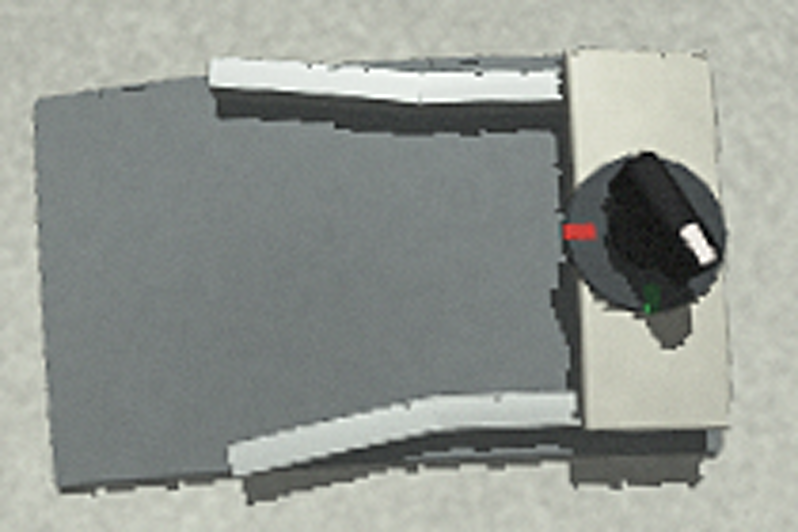

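```bash
cat >> h.py <<'E'
def fit2(model,pts):
    m=np.array(model,float);p=np.array(pts,float)[:,:2];mc=m.mean(0);pc=p.mean(0)
    a=m-mc;b=p-pc;th=np.arctan2((a[:,0]*b[:,1]-a[:,1]*b[:,0]).sum(),(a*b).sum())
    R=np.array([[np.cos(th),-np.sin(th)],[np.sin(th),np.cos(th)]]);t=pc-R@mc
    return t,th,p-(m@R.T+t)
def totool(d):
    s=robot.state();T=Ro.from_rotvec(s['orientation']).as_matrix();return T.T@np.array(d,float)
E
python3 - <<'E'
from h import *
import pickle
c=pickle.load(open("w1.pkl","rb"))
P=[onp(c,u,z,1) for u,z in [((282,214.3),10),((376.2,222.6),12),((368,283),12),((278,276.2),10)]]
print(np.round(P,1))
t,th,r=fit2([(-70,50),(70,50),(70,-50),(-70,-50)],P);print("tray",t.round(1),np.degrees(th).round(2),r.round(1))
g=t+np.array([np.cos(th),np.sin(th)])*-18;print("handle",g)
k=3.8
# dock: floor front corners, bridge corners
q=lambda x,y:(210+x/k,y/k)
P=[onp(c,q(*u),z,1) for u,z in [((36,100),8),((60,490),8),((568,50),44),((582,427),44),((716,52),44),((728,427),44)]]
t,th,r=fit2([(-155,75),(-155,-75),(32,66),(32,-66),(82,66),(82,-66)],P);print("dock",t.round(1),np.degrees(th).round(2),r.round(1))
print(onp(c,q(645,230),55,1),onp(c,q(698,243),89,1), onp(c,q(643,185),89,1), onp(c,q(715,262),89,1))
s=robot.state();d=np.array([*g,200])-s['tool_pos'];print(d,totool(d))
E
```

```text
[[ 488.8  -69.    10. ]
 [ 625.8  -68.2   12. ]
 [ 629.8 -170.3   12. ]
 [ 487.8 -172.    10. ]]
tray [ 558.1 -119.9] 0.6 [[ 1.3  1.7]
 [-1.7  0.9]
 [ 1.2 -1.2]
 [-0.8 -1.4]]
handle [ 540.05386978 -120.07659483]
dock [542.9 143.7] 8.24 [[-0.  -1.2]
 [ 0.8 -0.1]
 [ 1.3 -1.1]
 [-1.4  1.6]
 [ 1.3 -0.3]
 [-2.   1. ]]
[594.86791783 150.8969269   55.        ] [604.74031882 142.83536419  89.        ] [587.01371379 157.80755609  89.        ] [610.33412117 137.95318896  89.        ]
[   6.15260026 -125.30191443  -87.86487374] [  -4.60028753   87.626613   -125.5351518 ]
```

Request:
play_rows --commands '[{"gripper": -1, "x": -0.001, "y": 0.017, "z": -0.025, "twist": 0.5}, {"gripper": -1, "x": 0, "y": 0.017, "z": -0.025, "twist": 0.44}, {"gripper": -1, "x": 0, "y": 0.017, "z": -0.025, "twist": 0}, {"gripper": -1, "x": 0, "y": 0.017, "z": -0.025, "twist": 0}, {"gripper": -1, "x": 0, "y": 0.017, "z": -0.02, "twist": 0}, {"gripper": -1, "x": 0, "y": 0, "z": 0, "twist": 0}, {"gripper": -1, "x": 0, "y": 0, "z": 0, "twist": 0}]'

```text
time: 4.05
tool_pos: [536.2, -117.2, 200.4]
orientation: [-1.568, 0.014, -0.007]
ft_force: [0.8, 0.0, -0.5]
width: 85.5
```

```bash
python3 look.py w2
```

```text
4.05 [ 536.2 -117.2  200.4] [ 0.8  0.  -0.5] [ 0.52  0.4  -0.54  1.76  0.23  1.05 -0.11] 85.49721578227671
[[1.0, -0.004, 0.013], [-0.013, 0.002, 1.0], [-0.004, -1.0, 0.002]]
```

View pics/w2.png

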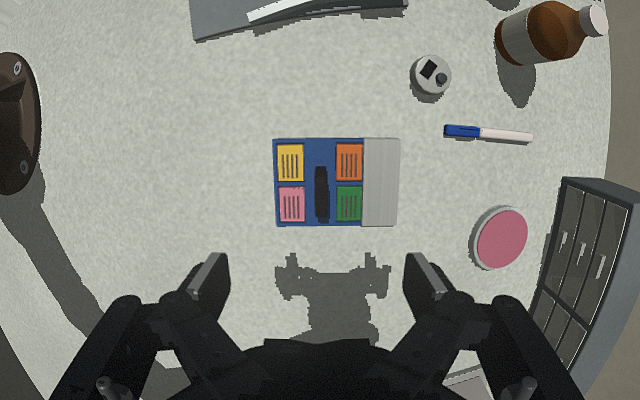

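The tray is fully visible and square to the tool. Its corners are about (274,139), (399,139), (396,227) and (275,226), and the handle is at about (322,193).

Run:
```python
from h import *
import pickle
c=pickle.load(open("w2.pkl","rb"));im=cv2.imread("pics/w2.png")
cv2.imwrite("pics/w2c.png",cv2.resize(im[130:236,260:410],None,fx=5,fy=5,interpolation=cv2.INTER_CUBIC))
P=[onp(c,u,z,1) for u,z in [((274,139),10),((399.5,138.5),12),((396.5,226.5),12),((275.5,226),10)]]
t,th,r=fit2([(-70,50),(70,50),(70,-50),(-70,-50)],P);print("tray",t.round(1),np.degrees(th).round(2),r.round(1))
h=im[166:222,314:331];print([onp(c,u,67,1).round(1) for u in [(316,194),(329,194),(322,222)]])
```

```text
tray [ 557.6 -121.6] -0.37 [[ 1.9 -0.2]
 [-2.   0.9]
 [ 0.4 -0.9]
 [-0.4  0.2]]
[array([ 534.8, -118.2,   67. ]), array([ 546.8, -118.3,   67. ]), array([ 540.1, -145.7,   67. ])]
```

View pics/w2c.png

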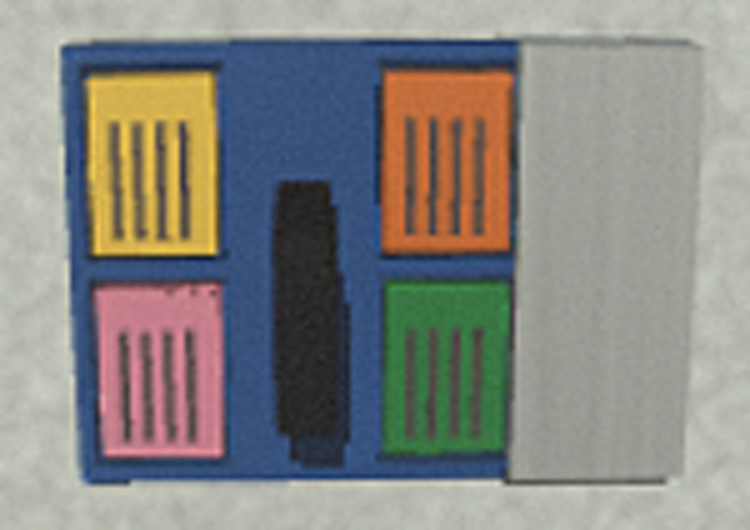

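Request:
play_rows --commands '[{"gripper": -1, "x": 0.004, "y": 0.025, "z": -0.004, "twist": 0}, {"gripper": -1, "x": 0, "y": 0.03, "z": 0, "twist": 0}, {"gripper": -1, "x": 0, "y": 0.03, "z": 0, "twist": 0}, {"gripper": -1, "x": 0, "y": 0.025, "z": 0, "twist": 0}, {"gripper": -1, "x": 0, "y": 0, "z": 0, "twist": 0}, {"gripper": -1, "x": 0, "y": 0, "z": 0, "twist": 0}]'

```text
time: 4.7
tool_pos: [546.1, -113.8, 94.3]
orientation: [-1.568, 0.001, -0.013]
ft_force: [-0.2, -0.8, -0.3]
width: 85.2
```

```bash
python3 look.py w3
```

```text
4.7 [ 546.1 -113.8   94.3] [-0.2 -0.8 -0.3] [ 0.47  0.53 -0.49  1.87  0.33  0.82 -0.2 ] 85.24415281439741
[[1.0, 0.008, 0.009], [-0.009, 0.003, 1.0], [0.008, -1.0, 0.003]]
```

View pics/w3.png

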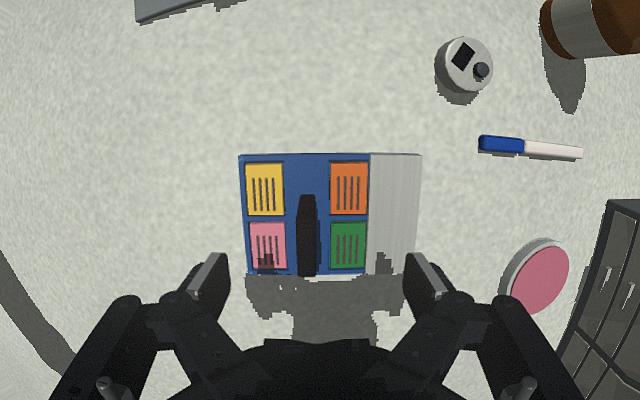

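The tray is nearer now, with corners at about (238,154), (422,155) and (399,273), and its handle spans about (297–317, 195–276). The arm drifts about 7 mm sideways on a fast descent, so I'll correct with slower rows.

Run:
```python
from h import *
import pickle
c=pickle.load(open("w3.pkl","rb"));im=cv2.imread("pics/w3.png")
cv2.imwrite("pics/w3c.png",cv2.resize(im[145:285,230:430],None,fx=4,fy=4,interpolation=cv2.INTER_CUBIC))
print([onp(c,u,67,1).round(1) for u in [(297,260),(316,260),(306.5,276)]])
P=[onp(c,u,z,1) for u,z in [((238,154.5),10),((422,155),12)]];print(P)
```

```text
[array([ 533.8, -128.1,   67. ]), array([ 545.4, -128.2,   67. ]), array([ 539.3, -139.5,   67. ])]
[array([487.91083465, -70.18754184,  10.        ]), array([626.88846713, -71.18687584,  12.        ])]
```

View pics/w3c.png

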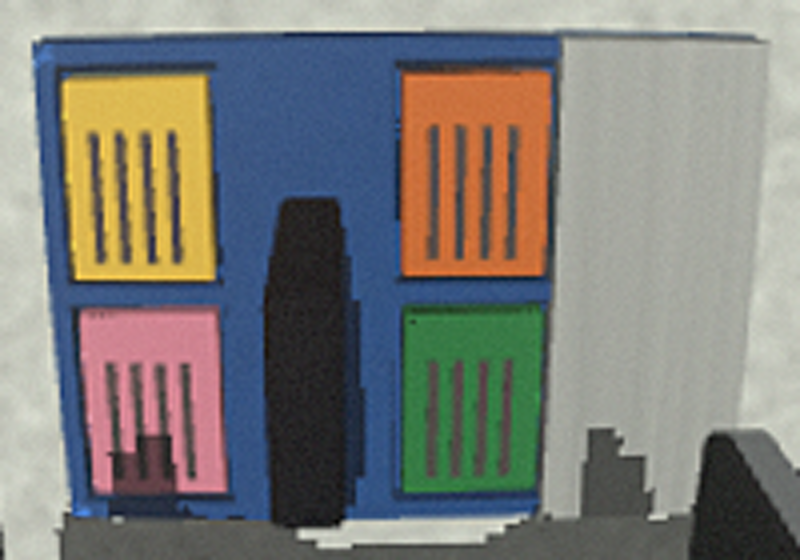

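Request:
play_rows --commands '[{"gripper": -1, "x": -0.004, "y": 0.01, "z": -0.004, "twist": 0}, {"gripper": -1, "x": -0.004, "y": 0.015, "z": -0.004, "twist": 0}, {"gripper": -1, "x": -0.002, "y": 0.015, "z": -0.002, "twist": 0}, {"gripper": -1, "x": -0.001, "y": 0.012, "z": -0.001, "twist": 0}, {"gripper": -1, "x": 0, "y": 0.01, "z": 0, "twist": 0}, {"gripper": -1, "x": 0, "y": 0, "z": 0, "twist": 0}, {"gripper": -1, "x": 0, "y": 0, "z": 0, "twist": 0}]'

```text
time: 5.45
tool_pos: [539.4, -126.0, 35.3]
orientation: [-1.571, -0.007, -0.023]
ft_force: [-0.5, -0.2, 1.0]
width: 85.4
```

Request:
play_rows --commands '[{"gripper": -1, "x": 0, "y": 0.002, "z": 0.005, "twist": 0}, {"gripper": -1, "x": 0, "y": 0, "z": 0, "twist": 0}, {"gripper": 0.3, "x": 0, "y": 0, "z": 0, "twist": 0}, {"gripper": 0.3, "x": 0, "y": 0, "z": 0, "twist": 0}, {"gripper": 0.3, "x": 0, "y": 0, "z": 0, "twist": 0}]'

```text
time: 5.95
tool_pos: [541.0, -120.0, 34.8]
orientation: [-1.571, -0.01, -0.025]
ft_force: [0.1, -0.3, 0.1]
width: 44.0
```

```bash
python3 look.py w4
```

```text
5.95 [ 541.  -120.    34.8] [ 0.1 -0.3  0.1] [ 0.44  0.6  -0.44  1.93  0.4   0.67 -0.25] 43.990733804433006
[[1.0, 0.022, 0.01], [-0.01, -0.0, 1.0], [0.022, -1.0, -0.0]]
```

View pics/w4.png

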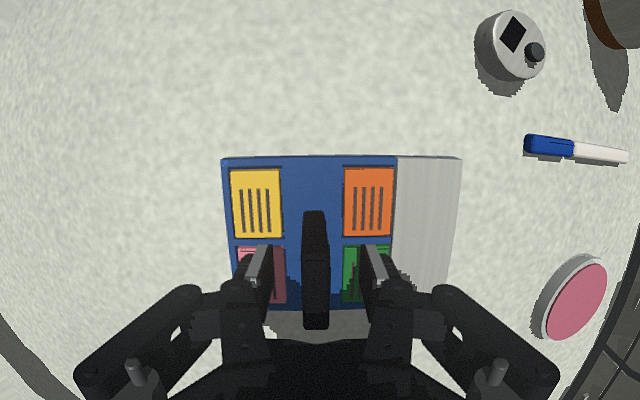

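Request:
play_rows --commands '[{"gripper": 1, "x": 0, "y": 0, "z": 0, "twist": 0}, {"gripper": 1, "x": 0, "y": 0, "z": 0, "twist": 0}, {"gripper": 1, "x": 0, "y": 0, "z": 0, "twist": 0}, {"gripper": 1, "x": 0, "y": 0, "z": 0, "twist": 0}, {"gripper": 1, "x": 0, "y": -0.004, "z": 0, "twist": 0}, {"gripper": 1, "x": 0, "y": -0.006, "z": 0, "twist": 0}, {"gripper": 1, "x": 0, "y": -0.006, "z": 0, "twist": 0}, {"gripper": 1, "x": 0, "y": -0.004, "z": 0, "twist": 0}, {"gripper": 1, "x": 0, "y": 0, "z": 0, "twist": 0}]' --squeeze 60

```text
time: 6.9
tool_pos: [539.2, -120.4, 56.7]
orientation: [-1.571, -0.007, -0.023]
ft_force: [0.5, 0.4, -3.3]
width: 11.0
```

```bash
python3 look.py w5
```

```text
6.9 [ 539.2 -120.4   56.7] [ 0.5  0.4 -3.3] [ 0.46  0.57 -0.46  1.92  0.37  0.72 -0.23] 10.981958201566822
[[1.0, 0.019, 0.01], [-0.01, -0.001, 1.0], [0.019, -1.0, -0.001]]
```

View pics/w5.png

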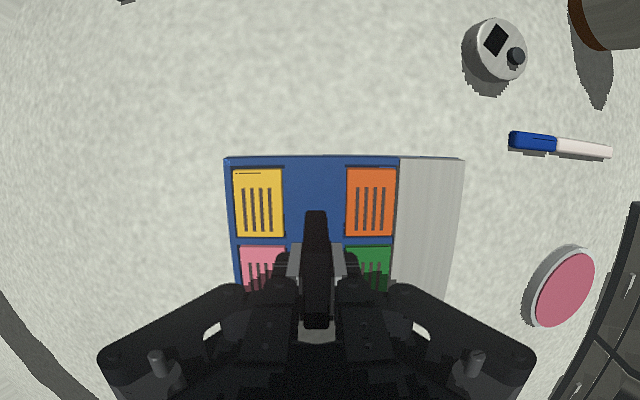

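The tray is held and lifted level enough. The yellow, orange, pink and green cassettes are all in their wells at about (258,203), (371,202), (260,270) and (368,270). Next I'll carry it towards the holder, turning to the holder's yaw.

Request:
play_rows --commands '[{"gripper": 1, "x": -0.005, "y": -0.006, "z": 0.008, "twist": -0.2}, {"gripper": 1, "x": -0.008, "y": -0.008, "z": 0.015, "twist": -0.3}, {"gripper": 1, "x": -0.008, "y": -0.008, "z": 0.018, "twist": -0.3}, {"gripper": 1, "x": -0.008, "y": -0.006, "z": 0.018, "twist": -0.3}, {"gripper": 1, "x": -0.008, "y": 0, "z": 0.018, "twist": -0.3}, {"gripper": 1, "x": -0.008, "y": 0, "z": 0.018, "twist": -0.3}, {"gripper": 1, "x": -0.006, "y": 0, "z": 0.01, "twist": 0}, {"gripper": 1, "x": -0.003, "y": 0, "z": 0.005, "twist": 0}, {"gripper": 1, "x": 0, "y": 0, "z": 0, "twist": 0}, {"gripper": 1, "x": 0, "y": 0, "z": 0, "twist": 0}]'

```text
time: 7.95
tool_pos: [469.1, -3.0, 85.5]
orientation: [-1.569, -0.138, 0.109]
ft_force: [0.4, 0.4, -3.6]
width: 11.0
```

```bash
python3 look.py w6
```

```text
7.95 [469.1  -3.   85.5] [ 0.4  0.4 -3.6] [ 0.33  0.43 -0.56  2.09  0.36  0.69 -0.31] 11.020117327750516
[[0.987, 0.019, -0.157], [0.157, -0.001, 0.988], [0.018, -1.0, -0.004]]
```

View pics/w6.png

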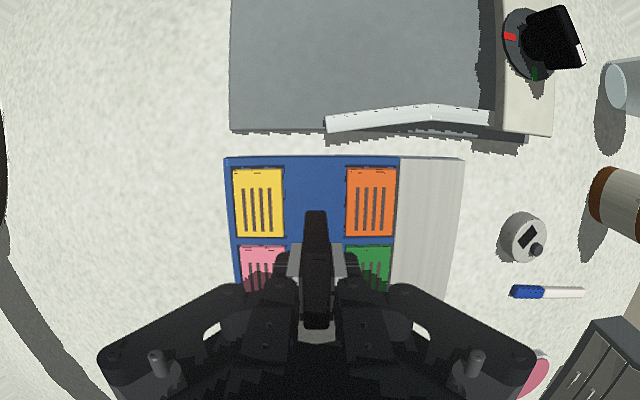

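The carried tray is intact. The holder's floor front-right corner is at about (230,130), the right rail kink is at about (432,104), and the bridge's right corners are at about (503,133) and (552,137).

Run:
```python
from h import *
import pickle
c=pickle.load(open("w6.pkl","rb"));im=cv2.imread("pics/w6.png")
cv2.imwrite("pics/w6c.png",cv2.resize(im[0:150,220:420],None,fx=4,fy=4,interpolation=cv2.INTER_CUBIC))
cv2.imwrite("pics/w6d.png",cv2.resize(im[0:150,400:600],None,fx=4,fy=4,interpolation=cv2.INTER_CUBIC))
```

```text
(no output)
```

View pics/w6c.png

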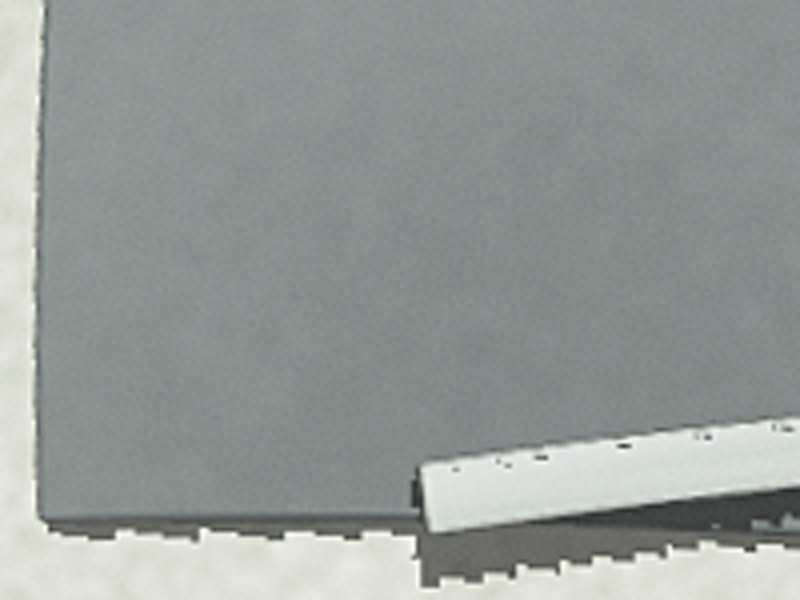

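View pics/w6d.png

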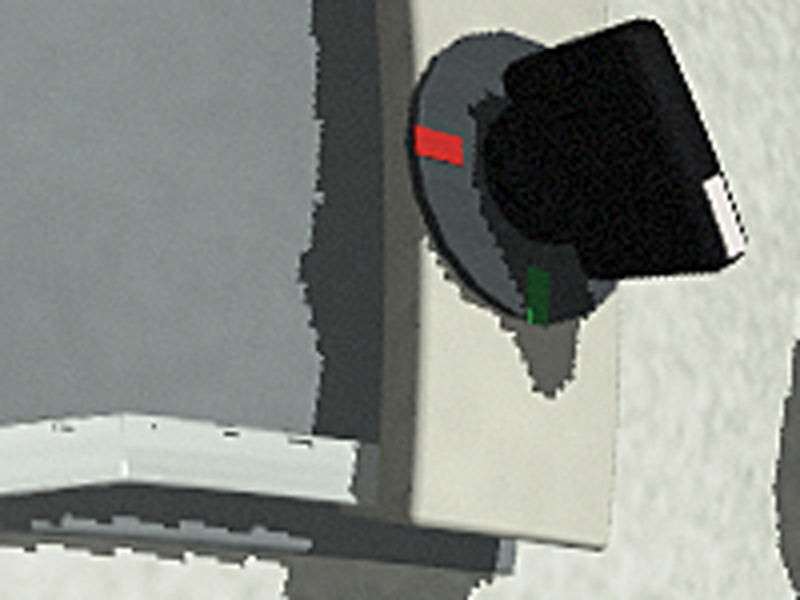

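Run:
```python
from h import *
import pickle
c=pickle.load(open("w6.pkl","rb"))
L=[((230,129.2),8,(-155,-75)),((325,116),24,(-85,-63)),((431.2,103.3),24,(-15,-52)),((503.2,129.5),44,(32,-66)),((551.2,137),44,(82,-66))]
P=[onp(c,u,z,1) for u,z,m in L]
t,th,r=fit2([m for *_,m in L],P);print("dock",t.round(1),np.degrees(th).round(2),r.round(1))
e=onp(c,(231.2,1),8,1)-P[0];print(e,np.degrees(np.arctan2(-e[0],e[1])))
# tray in tool: corners
K=[onp(c,u,z,1) for u,z in [((224,158),61),((400,157.5),62)]];print(K)
```

```text
dock [540.9 144.3] 8.37 [[ 0.7  1.5]
 [-1.6 -2. ]
 [ 0.5 -0.5]
 [ 1.2  0.9]
 [-0.7  0.1]]
[-14.27044179  95.2625861    0.        ] 8.519620868726747
[array([410.87912505,  37.5619383 ,  61.        ]), array([507.17152135,  52.79148976,  62.        ])]
```

Request:
play_rows --commands '[{"gripper": 1, "x": -0.003, "y": 0, "z": 0.01, "twist": 0.12}, {"gripper": 1, "x": -0.004, "y": 0, "z": 0.017, "twist": 0}, {"gripper": 1, "x": -0.004, "y": 0, "z": 0.017, "twist": 0}, {"gripper": 1, "x": -0.004, "y": 0, "z": 0.017, "twist": 0}, {"gripper": 1, "x": -0.004, "y": 0, "z": 0.017, "twist": 0}, {"gripper": 1, "x": -0.004, "y": 0, "z": 0.017, "twist": 0}, {"gripper": 1, "x": -0.004, "y": 0, "z": 0.017, "twist": 0}, {"gripper": 1, "x": -0.003, "y": 0, "z": 0.01, "twist": 0}, {"gripper": 1, "x": -0.002, "y": 0, "z": 0.006, "twist": 0}, {"gripper": 1, "x": 0, "y": 0, "z": 0, "twist": 0}, {"gripper": 1, "x": 0, "y": 0, "z": 0, "twist": 0}]'

```text
time: 9.1
tool_pos: [424.4, 115.3, 83.0]
orientation: [-1.572, -0.115, 0.084]
ft_force: [0.8, 0.7, -3.2]
width: 11.2
```

```bash
python3 look.py w7
python3 - <<'E'
from h import *
d=np.array([415.2,126.2,42])-robot.state()['tool_pos'];print(totool(d))
E
```

```text
9.1 [424.4 115.3  83. ] [ 0.8  0.7 -3.2] [ 0.06  0.4  -0.57  2.16  0.36  0.66 -0.63] 11.232996963048485
[[0.992, 0.02, -0.126], [0.126, -0.002, 0.992], [0.019, -1.0, -0.005]]
[-8.60716411 40.74196917 12.27080429]
```

View pics/w7.png

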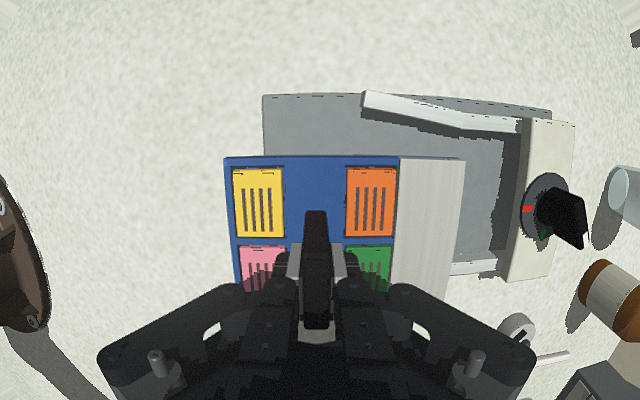

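The tray is above the mouth. The floor's left corner is at about (263,95), the left rail runs from (362,92) to (520,131), and the bridge corners are at about (529,118), (576,123) and (503,278).

Run:
```python
from h import *
im=cv2.imread("pics/w7.png")
cv2.imwrite("pics/w7c.png",cv2.resize(im[80:300,400:600],None,fx=2.7,fy=2.7,interpolation=cv2.INTER_CUBIC))
cv2.imwrite("pics/w7d.png",cv2.resize(im[80:180,250:450],None,fx=4,fy=4,interpolation=cv2.INTER_CUBIC))
```

```text
(no output)
```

View pics/w7c.png

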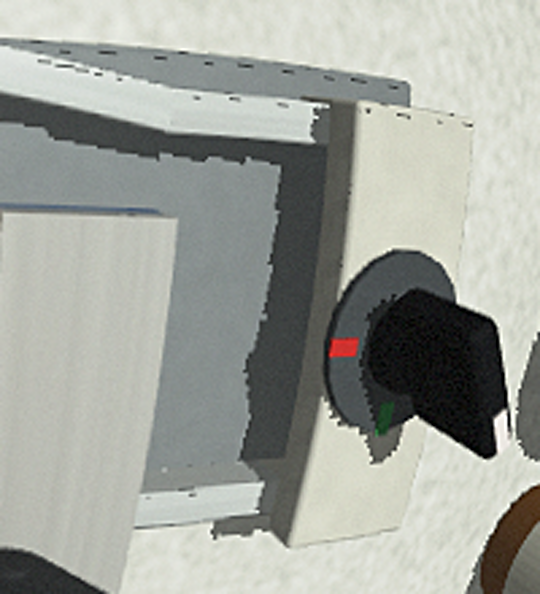

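View pics/w7d.png

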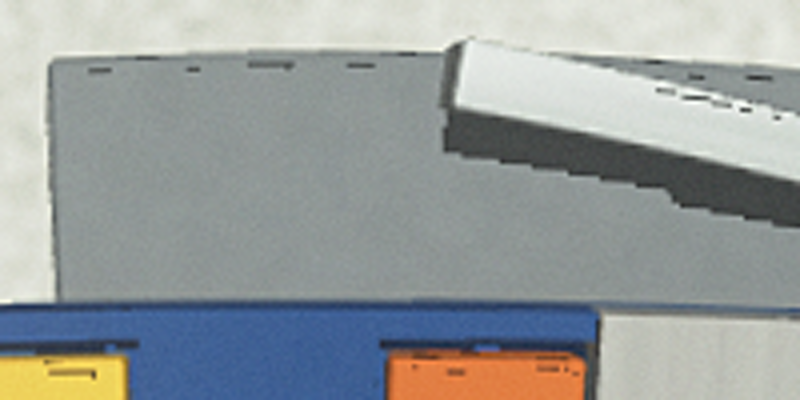

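Run:
```python
from h import *
import pickle
L6=[((230,129.2),8,(-155,-75)),((325,116),24,(-85,-63)),((431.2,103.3),24,(-15,-52)),((503.2,129.5),44,(32,-66)),((551.2,137),44,(82,-66))]
L7=[((262.5,95.5),8,(-155,75)),((364.5,107),24,(-85,63)),((462.2,128.5),24,(-15,52)),((531.9,118.1),44,(32,66)),((574.8,125.6),44,(82,66)),((507.4,282.6),44,(32,-66)),((547,274.8),44,(82,-66))]
A=[];M=[]
for f,L in(("w6",L6),("w7",L7)):
    c=pickle.load(open(f+".pkl","rb"))
    P=[onp(c,u,z,1) for u,z,m in L];m=[m for *_,m in L]
    t,th,r=fit2(m,P);print(f,t.round(1),np.degrees(th).round(2),r.round(1).tolist())
    A+=P;M+=m
t,th,r=fit2(M,A);print("all",t.round(1),np.degrees(th).round(2),r.round(1).tolist())
ux=np.array([np.cos(th),np.sin(th)]);uy=np.array([-ux[1],ux[0]])
h=t-128*ux+0.8*uy;print(h)
c=pickle.load(open("w7.pkl","rb"))
# pointer & screw
q=lambda x,y:(400+x/2.7,80+y/2.7)
print("screw axis",t+57*ux)
print("bar top corner pts",[onp(c,q(*p),89,1).round(1) for p in [(490,322),(503,415),(493,456),(415,290)]])
d=np.array([*h,42])-robot.state()['tool_pos'];print(totool(d))
```

```text
w6 [540.9 144.3] 8.37 [[0.7, 1.5], [-1.6, -2.0], [0.5, -0.5], [1.2, 0.9], [-0.7, 0.1]]
w7 [540.8 144.2] 8.35 [[1.2, -0.7], [-1.3, 1.1], [-0.4, 0.2], [0.9, -1.5], [-0.2, -2.5], [1.9, 1.6], [-2.1, 1.8]]
all [540.9 144.3] 8.37 [[0.8, 1.5], [-1.6, -2.0], [0.6, -0.4], [1.2, 1.0], [-0.7, 0.2], [1.2, -0.7], [-1.3, 1.1], [-0.4, 0.1], [0.9, -1.5], [-0.2, -2.6], [1.9, 1.5], [-2.1, 1.7]]
[414.09643317 126.44524311]
screw axis [597.24333252 152.57670422]
bar top corner pts [array([584.9, 169.3,  89. ]), array([602.8, 147.2,  89. ]), array([604.8, 136.1,  89. ]), array([554.5, 172.6,  89. ])]
[-9.67087211 40.71943229 12.65293163]
```

The two dock fits agree to 0.1 mm: (540.9,144.3), yaw 8.37°. I'll align and lower onto the floor.

Request:
play_rows --commands '[{"gripper": 1, "x": -0.005, "y": 0, "z": 0.006, "twist": -0.2}, {"gripper": 1, "x": -0.004, "y": 0, "z": 0.005, "twist": 0}, {"gripper": 1, "x": 0, "y": 0.006, "z": 0, "twist": 0}, {"gripper": 1, "x": 0, "y": 0.008, "z": 0, "twist": 0}, {"gripper": 1, "x": 0, "y": 0.006, "z": 0, "twist": 0}, {"gripper": 1, "x": 0, "y": 0, "z": 0, "twist": 0}, {"gripper": 1, "x": 0, "y": 0, "z": 0, "twist": 0}]'

```text
time: 9.85
tool_pos: [413.8, 123.8, 60.3]
orientation: [-1.572, -0.127, 0.097]
ft_force: [-0.7, -0.2, -3.6]
width: 11.6
```

```bash
cat > st.py <<'E'
from h import *
s=robot.state();T=Ro.from_rotvec(s['orientation']).as_matrix()
t=np.array([540.9,144.3]);th=np.radians(8.37);ux=np.array([np.cos(th),np.sin(th)]);uy=np.array([-ux[1],ux[0]])
p=s['tool_pos'];d=p[:2]-t
print("t",s['time'],"tcp",p.round(1),"dock x,y",(d@ux).round(1),(d@uy).round(1),"yaw-dock",round(np.degrees(np.arctan2(T[1,0],T[0,0]))-8.37,2),"tilt",T[2].round(3),"f",s['ft_force'].round(1),"tq",s['wrist_torque'].round(2),"w",round(s['width'],1),"j7",s['joint_pos'][6].round(2))
E
python3 st.py
```

```text
t 9.85 tcp [413.8 123.8  60.3] dock x,y -128.7 -1.8 yaw-dock -0.2 tilt [ 0.018 -1.    -0.006] f [-0.7 -0.2 -3.6] tq [0.02 0.06 0.02] w 11.6 j7 -0.69
```

Request:
play_rows --commands '[{"gripper": 1, "x": 0, "y": 0.003, "z": 0.003, "twist": 0}, {"gripper": 1, "x": 0, "y": 0.004, "z": 0.001, "twist": 0}, {"gripper": 1, "x": 0, "y": 0.004, "z": 0, "twist": 0}, {"gripper": 1, "x": 0, "y": 0.003, "z": 0, "twist": 0}, {"gripper": 1, "x": 0, "y": 0.001, "z": 0, "twist": 0}, {"gripper": 1, "x": 0, "y": 0, "z": 0, "twist": 0}]'

```text
time: 10.45
tool_pos: [413.9, 128.3, 44.1]
orientation: [-1.572, -0.127, 0.097]
ft_force: [-0.2, -0.1, -2.4]
width: 11.4
```

```bash
python3 st.py; python3 look.py w8
```

```text
t 10.45 tcp [413.9 128.3  44.1] dock x,y -128.0 2.6 yaw-dock -0.2 tilt [ 0.019 -1.    -0.006] f [-0.2 -0.1 -2.4] tq [-0.04  0.09  0.02] w 11.4 j7 -0.74
10.45 [413.9 128.3  44.1] [-0.2 -0.1 -2.4] [-0.02  0.46 -0.52  2.21  0.45  0.56 -0.74] 11.358948609993654
[[0.99, 0.019, -0.142], [0.142, -0.003, 0.99], [0.019, -1.0, -0.006]]
```

View pics/w8.png

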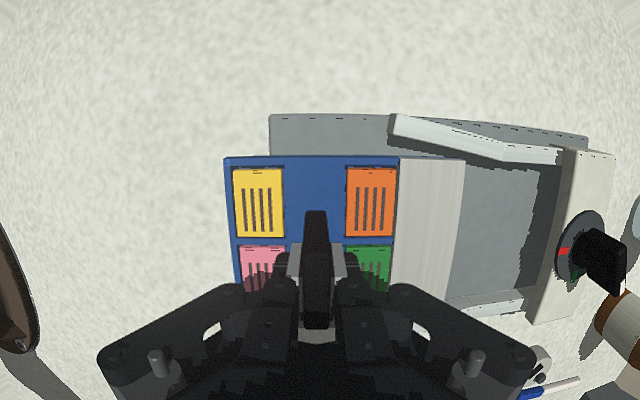

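Request:
play_rows --commands '[{"gripper": 1, "x": 0, "y": 0.001, "z": -0.002, "twist": -0.04}, {"gripper": 1, "x": 0, "y": 0.001, "z": 0, "twist": 0}, {"gripper": 0.6, "x": 0, "y": 0, "z": 0, "twist": 0}, {"gripper": 0.6, "x": 0, "y": 0, "z": 0, "twist": 0}, {"gripper": 0.6, "x": 0, "y": 0, "z": 0, "twist": 0}, {"gripper": 0.6, "x": 0, "y": 0, "z": 0, "twist": 0}]'

```text
time: 11.1
tool_pos: [416.0, 126.5, 43.9]
orientation: [-1.572, -0.133, 0.096]
ft_force: [0.2, -0.2, -0.3]
width: 17.1
```

```bash
python3 st.py; python3 look.py w9
```

```text
t 11.1 tcp [416.  126.5  43.9] dock x,y -126.1 0.5 yaw-dock -0.02 tilt [ 0.023 -1.    -0.006] f [ 0.2 -0.2 -0.3] tq [-0.02  0.01 -0.01] w 17.1 j7 -0.73
11.1 [416.  126.5  43.9] [ 0.2 -0.2 -0.3] [-0.02  0.46 -0.52  2.21  0.45  0.56 -0.73] 17.10324926778378
[[0.989, 0.023, -0.145], [0.145, -0.002, 0.989], [0.023, -1.0, -0.006]]
```

View pics/w9.png

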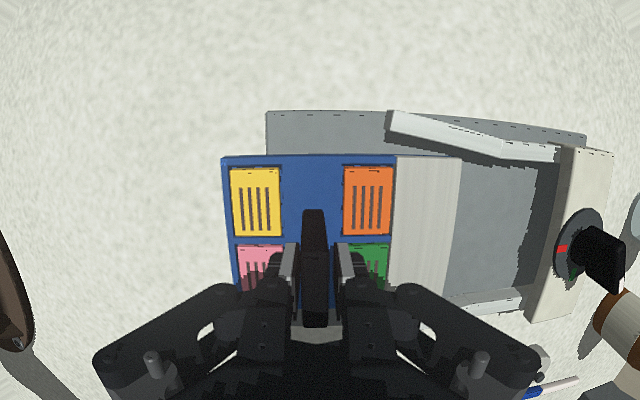

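The tray is flat on the holder floor with loose fingers round the handle at about (313,270), and all four cassettes are in place. Now I'll push it in slowly.

Request:
play_rows --commands '[{"gripper": 0.6, "x": 0.004, "y": 0, "z": 0, "twist": 0}, {"gripper": 0.6, "x": 0.005, "y": 0, "z": 0, "twist": 0}, {"gripper": 0.6, "x": 0.005, "y": 0, "z": 0, "twist": 0}, {"gripper": 0.6, "x": 0.005, "y": 0, "z": 0, "twist": 0}, {"gripper": 0.6, "x": 0.005, "y": 0, "z": 0, "twist": 0}, {"gripper": 0.6, "x": 0.005, "y": 0, "z": 0, "twist": 0}, {"gripper": 0.6, "x": 0.005, "y": 0, "z": 0, "twist": 0}, {"gripper": 0.6, "x": 0.005, "y": 0, "z": 0, "twist": 0}, {"gripper": 0.6, "x": 0.005, "y": 0, "z": 0, "twist": 0}, {"gripper": 0.6, "x": 0, "y": 0, "z": 0, "twist": 0}]'

```text
time: 12.15
tool_pos: [462.4, 132.7, 44.0]
orientation: [-1.573, -0.13, 0.098]
ft_force: [-0.2, -0.3, 0.1]
width: 16.9
```

```bash
python3 st.py; python3 look.py w10
```

```text
t 12.15 tcp [462.4 132.7  44. ] dock x,y -79.4 -0.0 yaw-dock -0.03 tilt [ 0.02  -1.    -0.007] f [-0.2 -0.3  0.1] tq [ 0.03  0.01 -0.03] w 16.9 j7 -0.69
12.15 [462.4 132.7  44. ] [-0.2 -0.3  0.1] [-0.01  0.51 -0.51  2.1   0.45  0.62 -0.69] 16.88711612921828
[[0.989, 0.021, -0.145], [0.145, -0.004, 0.989], [0.02, -1.0, -0.007]]
```

View pics/w10.png

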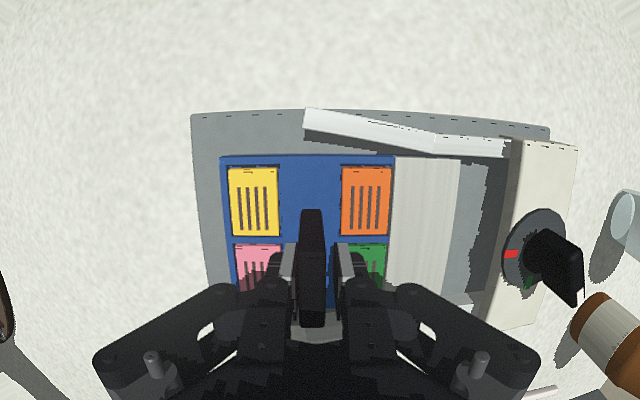

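It's sliding straight: the tray's left edge at about row 156 is parallel to the rail, with a gap. I'll go on.

Request:
play_rows --commands '[{"gripper": 0.6, "x": 0.005, "y": 0, "z": 0.0005, "twist": 0}, {"gripper": 0.6, "x": 0.005, "y": 0, "z": 0, "twist": 0}, {"gripper": 0.6, "x": 0.005, "y": 0, "z": 0, "twist": 0}, {"gripper": 0.6, "x": 0.005, "y": 0, "z": 0, "twist": 0}, {"gripper": 0.6, "x": 0.005, "y": 0, "z": 0, "twist": 0}, {"gripper": 0.6, "x": 0.005, "y": 0, "z": 0, "twist": 0}, {"gripper": 0.6, "x": 0.005, "y": 0, "z": 0, "twist": 0}, {"gripper": 0.6, "x": 0.004, "y": 0, "z": 0, "twist": 0}, {"gripper": 0.6, "x": 0, "y": 0, "z": 0, "twist": 0}]'

```text
time: 13.1
tool_pos: [503.7, 139.2, 44.6]
orientation: [-1.573, -0.13, 0.099]
ft_force: [0.1, 0.3, 0.5]
width: 17.0
```

```bash
python3 st.py; python3 look.py w11
```

```text
t 13.1 tcp [503.7 139.2  44.6] dock x,y -37.5 0.4 yaw-dock -0.02 tilt [ 0.019 -1.    -0.007] f [0.1 0.3 0.5] tq [-0.03  0.08  0.05] w 17.0 j7 -0.65
13.1 [503.7 139.2  44.6] [0.1 0.3 0.5] [-0.01  0.56 -0.51  2.    0.44  0.68 -0.65] 17.03542792135742
[[0.989, 0.02, -0.145], [0.145, -0.004, 0.989], [0.019, -1.0, -0.007]]
```

View pics/w11.png

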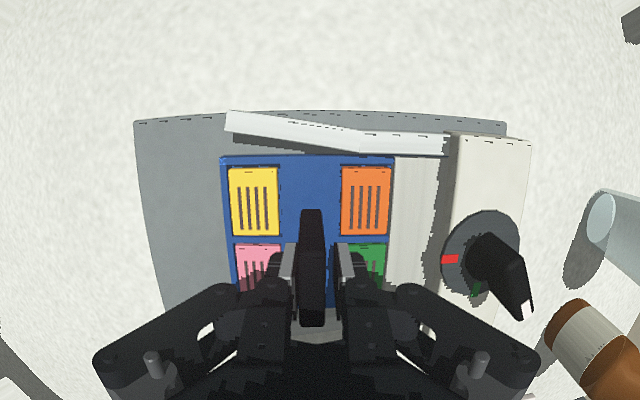

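Request:
play_rows --commands '[{"gripper": 0.6, "x": 0.005, "y": 0, "z": 0, "twist": 0}, {"gripper": 0.6, "x": 0.005, "y": 0, "z": 0, "twist": 0}, {"gripper": 0.6, "x": 0.004, "y": 0, "z": 0, "twist": 0}, {"gripper": 0.6, "x": 0.003, "y": 0, "z": 0, "twist": 0}, {"gripper": 0.6, "x": 0.002, "y": 0, "z": 0, "twist": 0}]'

```text
time: 13.65
tool_pos: [523.0, 142.0, 44.9]
orientation: [-1.574, -0.129, 0.1]
ft_force: [-2.0, 0.1, -0.7]
width: 17.0
```

```bash
python3 st.py
```

```text
t 13.65 tcp [523.  142.   44.9] dock x,y -18.1 0.3 yaw-dock 0.0 tilt [ 0.018 -1.    -0.007] f [-2.   0.1 -0.7] tq [-0.03  0.38 -0.01] w 17.0 j7 -0.63
```

Request:
play_rows --commands '[{"gripper": 0.6, "x": 0.002, "y": 0, "z": 0, "twist": 0}, {"gripper": 0.6, "x": 0.002, "y": 0, "z": 0, "twist": 0}, {"gripper": 0.6, "x": 0.002, "y": 0, "z": 0, "twist": 0}]'

```text
time: 13.95
tool_pos: [525.9, 142.4, 44.6]
orientation: [-1.575, -0.125, 0.106]
ft_force: [-11.1, -2.0, 9.4]
width: 16.9
```

```bash
python3 st.py; python3 look.py w12
```

```text
t 13.95 tcp [525.9 142.4  44.6] dock x,y -15.1 0.3 yaw-dock 0.04 tilt [ 0.012 -1.    -0.009] f [-11.1  -2.    9.4] tq [-0.35  2.57 -0.05] w 16.9 j7 -0.63
13.95 [525.9 142.4  44.6] [-11.1  -2.    9.4] [-0.01  0.59 -0.51  1.94  0.44  0.72 -0.63] 16.877150272830693
[[0.989, 0.013, -0.146], [0.146, -0.007, 0.989], [0.012, -1.0, -0.009]]
```

View pics/w12.png

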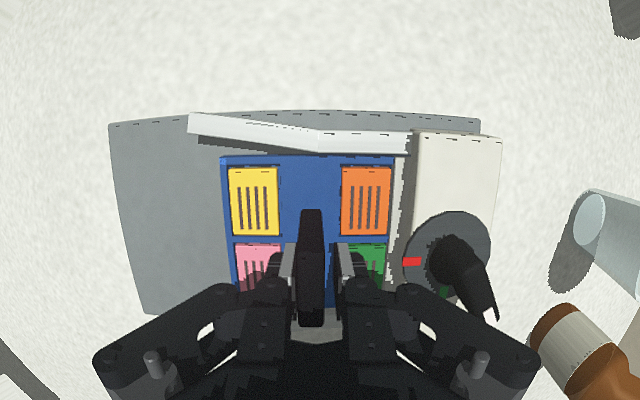

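The tray looks home: only a thin strip of land shows before the bridge at about (398,200). I'll check its rear corner in the dock frame.

```bash
cat > dk.py <<'E'
from h import *
t0=np.array([540.9,144.3]);th=np.radians(8.37);ux=np.array([np.cos(th),np.sin(th)]);uy=np.array([-ux[1],ux[0]])
def dk(p): d=np.array(p)[:2]-t0;return np.round([d@ux,d@uy],1)
E
python3 - <<'E'
from dk import *
import pickle
im=cv2.imread("pics/w12.png")
cv2.imwrite("pics/w12c.png",cv2.resize(im[100:240,180:440],None,fx=3,fy=3,interpolation=cv2.INTER_CUBIC))
c=pickle.load(open("w12.pkl","rb"))
print("rear-left",dk(onp(c,(220.5,157),18,1)),"floor fl",dk(onp(c,(109,125),8,1)),"land start L",dk(onp(c,(393,158),19,1)),"bridge fl",dk(onp(c,(415,131),44,1)),"kink",dk(onp(c,(318,150.5),24,1)))
E
```

```text
rear-left [-69.2  49.6] floor fl [-152.4   73.7] land start L [27.4 48.7] bridge fl [31.1 65.8] kink [-14.5  53.1]
```

View pics/w12c.png

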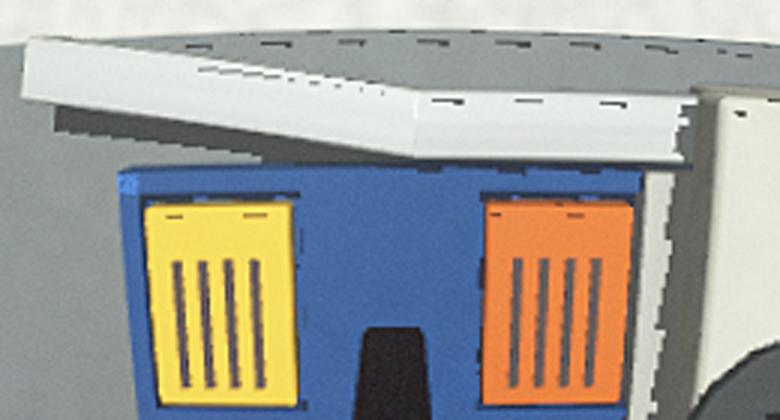

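Request:
play_rows --commands '[{"gripper": 0.6, "x": 0.003, "y": 0, "z": 0, "twist": 0}, {"gripper": 0.6, "x": 0.003, "y": 0, "z": 0, "twist": 0}]'

```text
time: 14.2
tool_pos: [525.8, 142.4, 44.0]
orientation: [-1.579, -0.118, 0.115]
ft_force: [-12.6, -2.1, 8.9]
width: 17.4
```

```bash
python3 st.py
```

```text
t 14.2 tcp [525.8 142.4  44. ] dock x,y -15.2 0.3 yaw-dock 0.12 tilt [ 0.001 -1.    -0.011] f [-12.6  -2.1   8.9] tq [-0.3   2.58 -0.09] w 17.4 j7 -0.62
```

The tray is hard against the stop, with no movement under 12 N. I'll release and rise.

Request:
play_rows --commands '[{"gripper": 0.5, "x": -0.002, "y": 0, "z": 0, "twist": 0}, {"gripper": 0.4, "x": -0.001, "y": 0, "z": 0, "twist": 0}, {"gripper": 0.4, "x": 0, "y": 0, "z": 0, "twist": 0}]'

```text
time: 14.5
tool_pos: [523.8, 142.4, 44.5]
orientation: [-1.578, -0.12, 0.113]
ft_force: [-0.7, 0.2, -0.1]
width: 25.6
```

```bash
python3 st.py; python3 look.py w13
```

```text
t 14.5 tcp [523.8 142.4  44.5] dock x,y -17.2 0.6 yaw-dock 0.13 tilt [ 0.003 -1.    -0.011] f [-0.7  0.2 -0.1] tq [-0.03 -0.06 -0.  ] w 25.6 j7 -0.63
14.5 [523.8 142.4  44.5] [-0.7  0.2 -0.1] [-0.01  0.59 -0.51  1.93  0.44  0.73 -0.63] 25.567383615146024
[[0.989, 0.005, -0.148], [0.148, -0.01, 0.989], [0.003, -1.0, -0.011]]
```

View pics/w13.png

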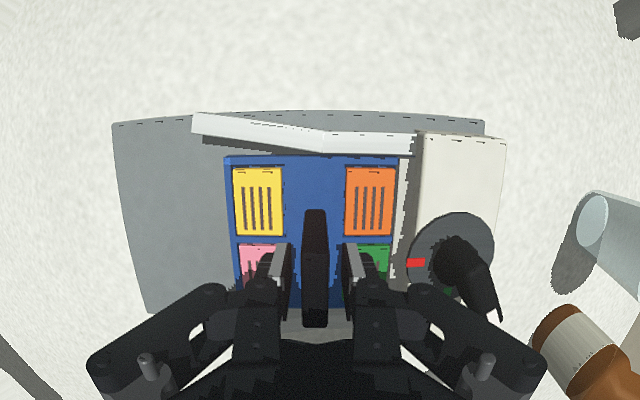

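The fingers are clear of the handle on both sides, at about (285,270) and (345,270), and the tray is home. Going up.

Request:
play_rows --commands '[{"gripper": 0.4, "x": 0, "y": -0.015, "z": 0, "twist": 0}, {"gripper": 0.4, "x": 0, "y": -0.02, "z": 0, "twist": 0}, {"gripper": 0.4, "x": 0, "y": -0.025, "z": 0, "twist": 0}, {"gripper": 0.4, "x": 0, "y": -0.03, "z": 0, "twist": 0}, {"gripper": 0.4, "x": 0, "y": -0.03, "z": 0, "twist": 0}, {"gripper": 0.4, "x": 0, "y": -0.03, "z": 0, "twist": 0}, {"gripper": 0.4, "x": 0, "y": 0, "z": 0, "twist": 0}]'

```text
time: 15.25
tool_pos: [524.4, 145.2, 206.9]
orientation: [-1.575, -0.124, 0.111]
ft_force: [0.6, 0.1, -0.2]
width: 25.7
```

```bash
python3 st.py; python3 look.py w14
```

```text
t 15.25 tcp [524.4 145.2 206.9] dock x,y -16.2 3.3 yaw-dock 0.2 tilt [ 0.008 -1.    -0.008] f [ 0.6  0.1 -0.2] tq [-0.02 -0.06  0.01] w 25.7 j7 -0.48
15.25 [524.4 145.2 206.9] [ 0.6  0.1 -0.2] [ 0.08  0.39 -0.61  1.77  0.27  1.05 -0.48] 25.7162243688456
[[0.989, 0.009, -0.149], [0.149, -0.007, 0.989], [0.008, -1.0, -0.008]]
```

View pics/w14.png

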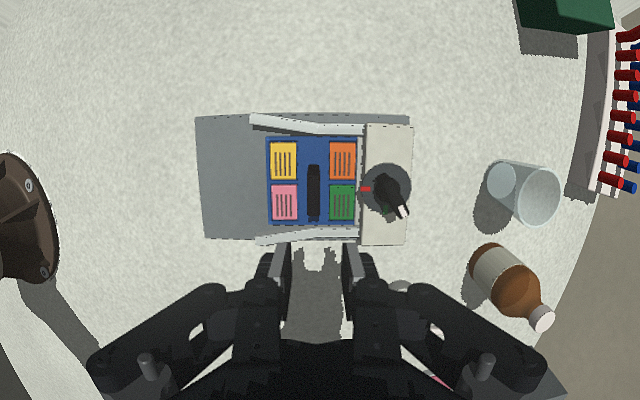

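The tray is seated and all four cassettes are in place at about (284,160), (342,160), (284,202) and (342,202). The bar's pointer is at about (405,212). Zooming in for its angle.

Run:
```python
from dk import *
import pickle
im=cv2.imread("pics/w14.png");c=pickle.load(open("w14.pkl","rb"))
cv2.imwrite("pics/w14c.png",cv2.resize(im[150:230,340:440],None,fx=7,fy=7,interpolation=cv2.INTER_CUBIC))
print("tray RL",dk(onp(c,(267,137.5),18,1)),"RR",dk(onp(c,(269.5,225),18,1)))
for z in (89,):
  a=proj(c,[*(t0+57*ux),z],1);print("axis top px",a)
```

```text
tray RL [-68.2  48.5] RR [-69.  -51.4]
axis top px (np.float64(397.51778283238383), np.float64(199.89480454415437))
```

View pics/w14c.png

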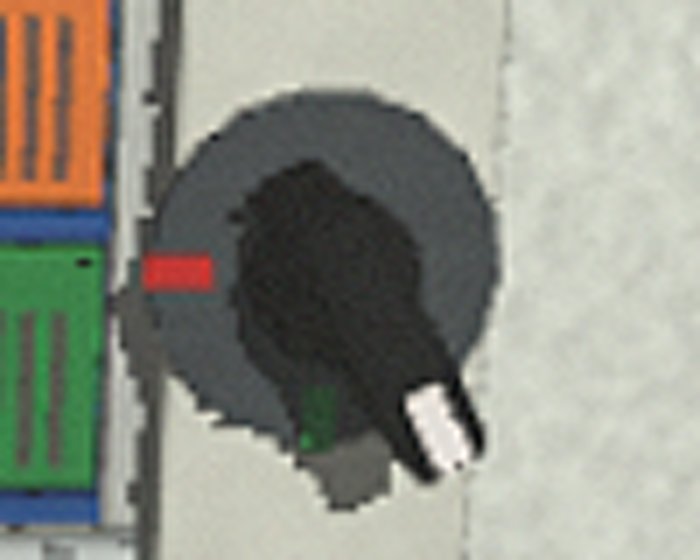

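Run:
```python
from dk import *
import pickle
c=pickle.load(open("w14.pkl","rb"));ax=np.array([57,0])
for p in [(438,427),(420,390),(460,462)]:
    d=dk(onp(c,(340+p[0]/7,150+p[1]/7),89,1));print(d,np.degrees(np.arctan2(*(d-ax)[::-1])))
a=dk(onp(c,(340+420/7,150+390/7),89,1));b=dk(onp(c,(340+460/7,150+462/7),89,1));print(np.degrees(np.arctan2(*(b-a)[::-1])))
```

```text
[ 62.7 -10.5] -61.50436138175502
[59.8 -5.5] -63.01976928177717
[ 66.2 -15.4] -59.145795494102984
-57.11876033472517
```

Request:
play_rows --commands '[{"gripper": 0.2, "x": 0.015, "y": 0, "z": -0.001, "twist": 0}, {"gripper": 0.2, "x": 0.02, "y": 0, "z": -0.001, "twist": 0}, {"gripper": 0.2, "x": 0.02, "y": 0, "z": -0.001, "twist": 0}, {"gripper": 0.2, "x": 0.018, "y": 0, "z": 0, "twist": 0}, {"gripper": 0.2, "x": 0, "y": 0, "z": 0, "twist": -1}, {"gripper": 0.2, "x": 0, "y": 0, "z": 0, "twist": -1}, {"gripper": 0.2, "x": 0, "y": 0, "z": 0, "twist": -1}, {"gripper": 0.2, "x": 0, "y": 0, "z": 0, "twist": -1}, {"gripper": 0.2, "x": 0, "y": 0, "z": 0, "twist": -1}, {"gripper": 0.2, "x": 0, "y": 0, "z": 0, "twist": -1}, {"gripper": 0.2, "x": 0, "y": 0, "z": 0, "twist": 0}, {"gripper": 0.2, "x": 0, "y": 0, "z": 0, "twist": 0}]'

```text
time: 16.5
tool_pos: [594.9, 150.2, 201.0]
orientation: [-1.512, -0.537, 0.547]
ft_force: [-0.6, -0.9, -0.1]
width: 33.8
```

```bash
python3 st.py; python3 look.py w15
python3 - <<'E'
from h import *
im=cv2.imread("pics/w15.png")
cv2.imwrite("pics/w15c.png",cv2.resize(im[130:330,230:430],None,fx=3,fy=3,interpolation=cv2.INTER_CUBIC))
E
```

```text
t 16.5 tcp [594.9 150.2 201. ] dock x,y 54.3 -2.1 yaw-dock 31.27 tilt [-0.009 -1.    -0.007] f [-0.6 -0.9 -0.1] tq [0.04 0.03 0.02] w 33.8 j7 0.02
16.5 [594.9 150.2 201. ] [-0.6 -0.9 -0.1] [ 0.12  0.54 -0.7   1.59  0.38  1.15  0.02] 33.829806782403246
[[0.77, -0.002, -0.638], [0.638, -0.011, 0.77], [-0.009, -1.0, -0.007]]
```

View pics/w15c.png

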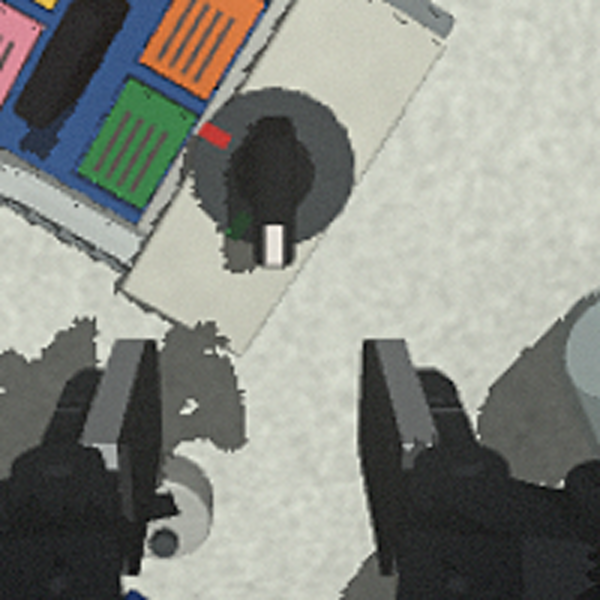

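The bar is vertical in the image, so it is parallel to the pads. The white pointer is at crop (264–285, 225–268), with open fingers on either side.

Run:
```python
from dk import *
import pickle
c=pickle.load(open("w15.pkl","rb"))
s=robot.state();T=Ro.from_rotvec(s['orientation']).as_matrix()
def tl(p): return (T.T@(np.array(p)-s['tool_pos'])).round(1)
for p in [(263,266),(285,266),(274,228),(257,266),(294,262)]:
    w=onp(c,(230+p[0]/3,130+p[1]/3),89,1);print(dk(w),tl(w))
print("axis",tl([*(t0+57*ux),57]))
```

```text
[ 63.6 -17.7] [  0.9 112.1 -17.4]
[ 69.  -14.4] [  7.3 112.  -17.3]
[60.2 -6.2] [  4.  112.   -5.8]
[ 62.1 -18.6] [ -0.9 112.1 -17.4]
[ 70.6 -12. ] [  9.9 112.  -16.1]
axis [  4.8 143.9   1.4]
```

Request:
play_rows --commands '[{"gripper": 0.2, "x": 0.004, "y": 0.01, "z": 0.002, "twist": 0}, {"gripper": 0.2, "x": 0, "y": 0.015, "z": 0, "twist": 0}, {"gripper": 0.2, "x": 0, "y": 0.02, "z": 0, "twist": 0}, {"gripper": 0.2, "x": 0, "y": 0.02, "z": 0, "twist": 0}, {"gripper": 0.2, "x": 0, "y": 0.02, "z": 0, "twist": 0}, {"gripper": 0.2, "x": 0, "y": 0.01, "z": 0, "twist": 0}, {"gripper": 0.2, "x": 0, "y": 0, "z": 0, "twist": 0}]'

```text
time: 17.25
tool_pos: [594.8, 153.6, 96.5]
orientation: [-1.513, -0.531, 0.546]
ft_force: [0.7, 1.1, 0.6]
width: 34.3
```

```bash
python3 st.py; python3 look.py w16
python3 - <<'E'
from h import *
im=cv2.imread("pics/w16.png")
cv2.imwrite("pics/w16c.png",cv2.resize(im[160:360,230:430],None,fx=3,fy=3,interpolation=cv2.INTER_CUBIC))
E
```

```text
t 17.25 tcp [594.8 153.6  96.5] dock x,y 54.7 1.4 yaw-dock 30.99 tilt [-0.012 -1.    -0.006] f [0.7 1.1 0.6] tq [ 0.05  0.02 -0.08] w 34.3 j7 -0.06
17.25 [594.8 153.6  96.5] [0.7 1.1 0.6] [ 0.08  0.65 -0.65  1.7   0.47  0.97 -0.06] 34.253058420697215
[[0.773, -0.005, -0.634], [0.634, -0.012, 0.773], [-0.012, -1.0, -0.006]]
```

View pics/w16c.png

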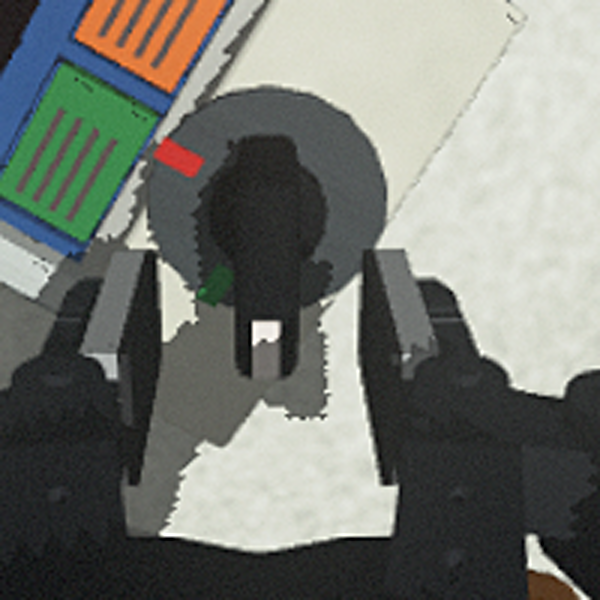

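The bar is between the fingers and nearly centred, with the bar at crop x about 267 and the finger midpoint at about 260.

Run:
```python
from dk import *
import pickle
c=pickle.load(open("w16.pkl","rb"))
s=robot.state();T=Ro.from_rotvec(s['orientation']).as_matrix()
def tl(p): return (T.T@(np.array(p)-s['tool_pos'])).round(1)
for p in [(236,372),(298,372),(266,377),(266,140)]:
    w=onp(c,(230+p[0]/3,160+p[1]/3),89,1);print(dk(w),tl(w))
print("axis",tl([*(t0+57*ux),57]))
```

```text
[ 60.6 -17.7] [ -4.9   8.4 -19.3]
[ 70.5 -11.7] [  6.7   8.2 -19.2]
[ 66.  -15.7] [  0.7   8.3 -20.4]
[41.8 24.3] [ 0.6  8.  26.4]
axis [ 1.5 40.2 -2.1]
```

Request:
play_rows --commands '[{"gripper": 0.2, "x": 0.001, "y": 0.006, "z": -0.001, "twist": 0}, {"gripper": 0.2, "x": 0, "y": 0.008, "z": 0, "twist": 0}, {"gripper": 0.2, "x": 0, "y": 0.008, "z": 0, "twist": 0}, {"gripper": 0.2, "x": 0, "y": 0.008, "z": -0.001, "twist": 0}, {"gripper": 0.2, "x": 0, "y": 0.004, "z": 0, "twist": 0}, {"gripper": 0.2, "x": 0, "y": 0, "z": 0, "twist": 0}]'

```text
time: 17.9
tool_pos: [598.8, 153.1, 62.6]
orientation: [-1.513, -0.534, 0.541]
ft_force: [-0.7, 0.1, -0.1]
width: 34.3
```

```bash
python3 st.py
```

```text
t 17.9 tcp [598.8 153.1  62.6] dock x,y 58.6 0.3 yaw-dock 30.95 tilt [-0.008 -1.    -0.008] f [-0.7  0.1 -0.1] tq [0.01 0.   0.01] w 34.3 j7 -0.09
```

Request:
play_rows --commands '[{"gripper": 0.2, "x": -0.001, "y": 0.003, "z": 0, "twist": 0}, {"gripper": 0.2, "x": 0, "y": 0.001, "z": 0, "twist": 0}, {"gripper": 1, "x": 0, "y": 0, "z": 0, "twist": 0}, {"gripper": 1, "x": 0, "y": 0, "z": 0, "twist": 0}, {"gripper": 1, "x": 0, "y": 0, "z": 0, "twist": 0}, {"gripper": 1, "x": 0, "y": 0, "z": 0, "twist": 0}]' --squeeze 40

```text
time: 18.5
tool_pos: [597.7, 152.1, 58.8]
orientation: [-1.514, -0.534, 0.542]
ft_force: [-1.6, -0.8, -2.3]
width: 11.2
```

```bash
python3 st.py; python3 look.py w17
```

```text
t 18.5 tcp [597.7 152.1  58.8] dock x,y 57.3 -0.6 yaw-dock 30.95 tilt [-0.008 -1.    -0.008] f [-1.6 -0.8 -2.3] tq [ 0.12 -0.18  0.02] w 11.2 j7 -0.09
18.5 [597.7 152.1  58.8] [-1.6 -0.8 -2.3] [ 0.07  0.69 -0.62  1.73  0.51  0.9  -0.09] 11.231879896718468
[[0.774, -0.001, -0.634], [0.634, -0.012, 0.774], [-0.008, -1.0, -0.008]]
```

View pics/w17.png

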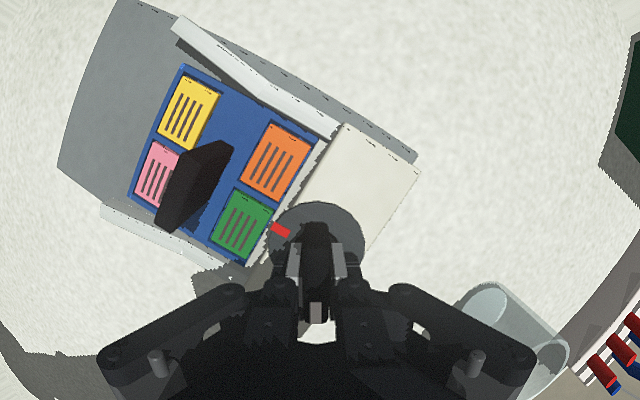

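The bar is gripped squarely with its pointer at about (316,312). Tray and cassettes are still in place. I'll turn clockwise.

Request:
play_rows --commands '[{"gripper": 1, "x": 0, "y": 0, "z": 0, "twist": 0.6}, {"gripper": 1, "x": 0, "y": 0, "z": 0, "twist": 1}, {"gripper": 1, "x": 0, "y": 0, "z": 0, "twist": 1}, {"gripper": 1, "x": 0, "y": 0, "z": 0, "twist": 1}, {"gripper": 1, "x": 0, "y": 0, "z": 0, "twist": 1}, {"gripper": 1, "x": 0, "y": 0, "z": 0, "twist": 1}, {"gripper": 1, "x": 0, "y": 0, "z": 0, "twist": 1}, {"gripper": 1, "x": 0, "y": 0, "z": 0, "twist": 1}]'

```text
time: 19.35
tool_pos: [597.5, 152.0, 58.8]
orientation: [-1.582, 0.002, 0.0]
ft_force: [0.1, -0.2, -2.4]
width: 11.1
```

```bash
python3 st.py
```

```text
t 19.35 tcp [597.5 152.   58.8] dock x,y 57.1 -0.7 yaw-dock -8.43 tilt [-0.001 -1.    -0.011] f [ 0.1 -0.2 -2.4] tq [ 0.05 -0.02  0.03] w 11.1 j7 -0.66
```

Request:
play_rows --commands '[{"gripper": 1, "x": 0, "y": 0, "z": 0, "twist": 1}, {"gripper": 1, "x": 0, "y": 0, "z": 0, "twist": 1}, {"gripper": 1, "x": 0, "y": 0, "z": 0, "twist": 1}, {"gripper": 1, "x": 0, "y": 0, "z": 0, "twist": 1}, {"gripper": 1, "x": 0, "y": 0, "z": 0, "twist": 1}, {"gripper": 1, "x": 0, "y": 0, "z": 0, "twist": 1}, {"gripper": 1, "x": 0, "y": 0, "z": 0, "twist": 1}, {"gripper": 1, "x": 0, "y": 0, "z": 0, "twist": 1}, {"gripper": 1, "x": 0, "y": 0, "z": 0, "twist": 1}, {"gripper": 1, "x": 0, "y": 0, "z": 0, "twist": 1}, {"gripper": 1, "x": 0, "y": 0, "z": 0, "twist": 1}, {"gripper": 1, "x": 0, "y": 0, "z": 0, "twist": 1}, {"gripper": 1, "x": 0, "y": 0, "z": 0, "twist": 0.8}]'

```text
time: 20.65
tool_pos: [597.3, 152.1, 58.8]
orientation: [-1.385, 0.903, -0.91]
ft_force: [-0.6, -1.2, -1.8]
width: 11.3
```

```bash
python3 st.py; python3 look.py w18
```

```text
t 20.65 tcp [597.3 152.1  58.8] dock x,y 56.9 -0.5 yaw-dock -75.09 tilt [ 0.01  -1.    -0.006] f [-0.6 -1.2 -1.8] tq [0.07 0.03 0.06] w 11.3 j7 -1.62
20.65 [597.3 152.1  58.8] [-0.6 -1.2 -1.8] [-0.24  0.61 -0.15  1.75  0.13  0.79 -1.62] 11.305781662376015
[[0.395, -0.002, 0.919], [-0.919, -0.011, 0.395], [0.01, -1.0, -0.006]]
```

View pics/w18.png

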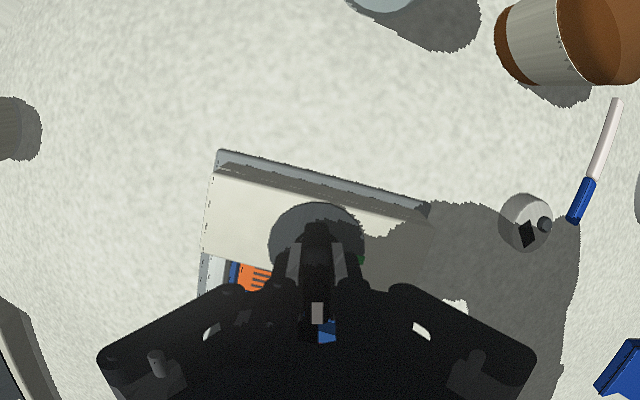

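The bar turns with the tool and the pointer at about (317,313) is almost at the holder's front side. I'll close in on the stop in smaller steps.

Request:
play_rows --commands '[{"gripper": 1, "x": 0, "y": 0, "z": 0, "twist": 0.5}, {"gripper": 1, "x": 0, "y": 0, "z": 0, "twist": 0.5}, {"gripper": 1, "x": 0, "y": 0, "z": 0, "twist": 0.5}, {"gripper": 1, "x": 0, "y": 0, "z": 0, "twist": 0.5}]'

```text
time: 21.1
tool_pos: [597.3, 152.1, 58.8]
orientation: [-1.319, 1.036, -1.046]
ft_force: [0.3, -1.0, -1.1]
width: 11.4
```

```bash
python3 st.py
```

```text
t 21.1 tcp [597.3 152.1  58.8] dock x,y 56.9 -0.4 yaw-dock -85.3 tilt [ 0.011 -1.    -0.005] f [ 0.3 -1.  -1.1] tq [0.05 0.13 0.1 ] w 11.4 j7 -1.76
```

Request:
play_rows --commands '[{"gripper": 1, "x": 0, "y": 0, "z": 0, "twist": 0.4}, {"gripper": 1, "x": 0, "y": 0, "z": 0, "twist": 0.4}]'

```text
time: 21.3
tool_pos: [597.3, 152.2, 58.8]
orientation: [-1.29, 1.09, -1.099]
ft_force: [0.8, -1.5, -1.1]
width: 11.2
```

```bash
python3 st.py
```

```text
t 21.3 tcp [597.3 152.2  58.8] dock x,y 56.9 -0.4 yaw-dock -89.38 tilt [ 0.011 -1.    -0.004] f [ 0.8 -1.5 -1.1] tq [0.12 0.05 0.09] w 11.2 j7 -1.82
```

Request:
play_rows --commands '[{"gripper": 1, "x": 0, "y": 0, "z": 0, "twist": 0.4}, {"gripper": 1, "x": 0, "y": 0, "z": 0, "twist": 0.4}]'

```text
time: 21.5
tool_pos: [597.3, 152.2, 58.9]
orientation: [-1.259, 1.142, -1.153]
ft_force: [-0.7, -2.0, 0.5]
width: 11.5
```

```bash
python3 st.py
```

```text
t 21.5 tcp [597.3 152.2  58.9] dock x,y 56.9 -0.4 yaw-dock -93.47 tilt [ 0.012 -1.    -0.003] f [-0.7 -2.   0.5] tq [-0.21  0.1   1.6 ] w 11.5 j7 -1.88
```

The torque jumped to 1.6 N m at about -92°, so the seat has been reached. A small confirming press next.

Request:
play_rows --commands '[{"gripper": 1, "x": 0, "y": 0, "z": 0, "twist": 0.3}]'

```text
time: 21.6
tool_pos: [597.3, 152.2, 59.0]
orientation: [-1.248, 1.161, -1.173]
ft_force: [-0.0, -2.3, 0.3]
width: 11.7
```

```bash
python3 st.py; python3 look.py w19;python3 - <<'E'
from h import *
im=cv2.imread("pics/w19.png")
cv2.imwrite("pics/w19c.png",cv2.resize(im[180:360,220:420],None,fx=3.3,fy=3.3,interpolation=cv2.INTER_CUBIC))
for n in("scene","side"):cv2.imwrite(f"pics/{n}1.png",cv2.cvtColor(robot.get_image(n),cv2.COLOR_RGB2BGR))
a=cv2.imread("pics/scene1.png")[180:280,320:450];cv2.imwrite("pics/s1c.png",cv2.resize(a,None,fx=5,fy=5,interpolation=cv2.INTER_CUBIC))
E
```

```text
t 21.6 tcp [597.3 152.2  59. ] dock x,y 56.9 -0.4 yaw-dock -94.96 tilt [ 0.013 -1.    -0.003] f [-0.  -2.3  0.3] tq [-0.29  0.13  2.23] w 11.7 j7 -1.9
21.6 [597.3 152.2  59. ] [-0.  -2.3  0.3] [-0.31  0.61 -0.05  1.76  0.06  0.78 -1.9 ] 11.73899579433422
[[0.06, -0.002, 0.998], [-0.998, -0.013, 0.059], [0.013, -1.0, -0.003]]
```

View pics/w19c.png

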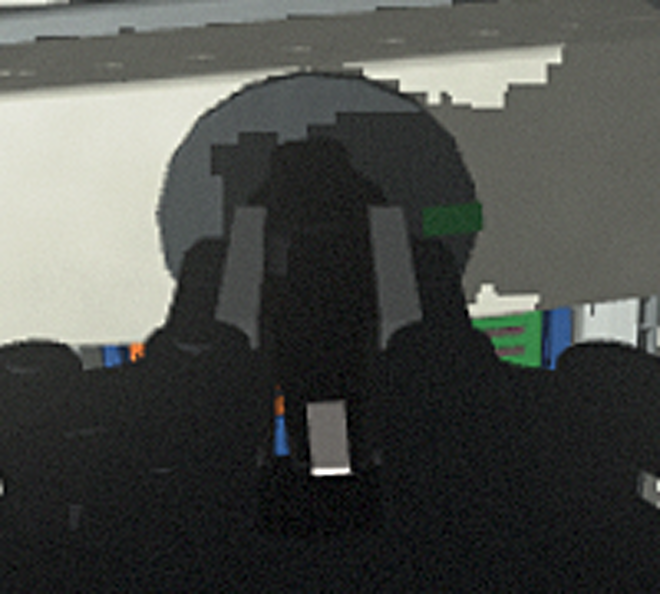

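View pics/s1c.png

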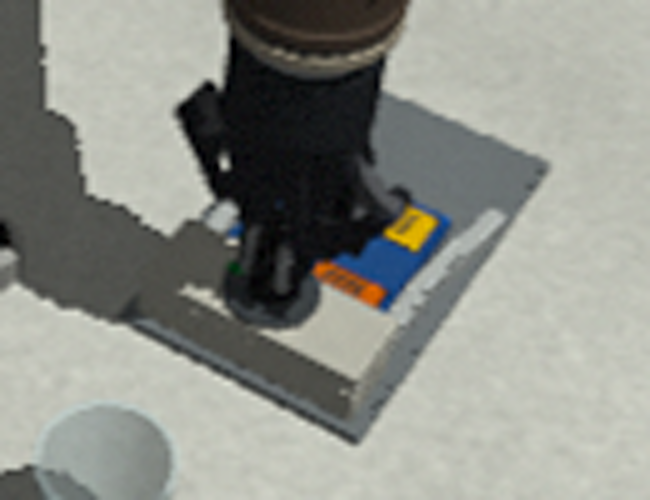

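The torque rises to 2.2 N m with no bar motion, so the screw is seated: the pointer is on the red-mark side and hides it, and the green mark is off to the right. The pads twisted a few degrees on the bar. Now I'll back off, then check the pointer against the green mark in the image.

Request:
play_rows --commands '[{"gripper": 1, "x": 0, "y": 0, "z": 0, "twist": -0.6}, {"gripper": 1, "x": 0, "y": 0, "z": 0, "twist": -1}, {"gripper": 1, "x": 0, "y": 0, "z": 0, "twist": -1}, {"gripper": 1, "x": 0, "y": 0, "z": 0, "twist": -1}, {"gripper": 1, "x": 0, "y": 0, "z": 0, "twist": -1}, {"gripper": 1, "x": 0, "y": 0, "z": 0, "twist": -1}, {"gripper": 1, "x": 0, "y": 0, "z": 0, "twist": -1}, {"gripper": 1, "x": 0, "y": 0, "z": 0, "twist": -1}, {"gripper": 1, "x": 0, "y": 0, "z": 0, "twist": -1}, {"gripper": 1, "x": 0, "y": 0, "z": 0, "twist": -1}, {"gripper": 1, "x": 0, "y": 0, "z": 0, "twist": -1}, {"gripper": 1, "x": 0, "y": 0, "z": 0, "twist": -1}, {"gripper": 1, "x": 0, "y": 0, "z": 0, "twist": -1}, {"gripper": 1, "x": 0, "y": 0, "z": 0, "twist": -1}, {"gripper": 1, "x": 0, "y": 0, "z": 0, "twist": -1}, {"gripper": 1, "x": 0, "y": 0, "z": 0, "twist": -1}, {"gripper": 1, "x": 0, "y": 0, "z": 0, "twist": -0.8}]'

```text
time: 23.45
tool_pos: [597.5, 152.0, 58.8]
orientation: [-1.572, 0.053, -0.044]
ft_force: [-0.4, -1.0, -1.3]
width: 11.3
```

```bash
python3 st.py; python3 look.py w20;python3 - <<'E'
from h import *
im=cv2.imread("pics/w20.png")
cv2.imwrite("pics/w20c.png",cv2.resize(im[180:360,220:420],None,fx=3.3,fy=3.3,interpolation=cv2.INTER_CUBIC))
E
```

```text
t 23.45 tcp [597.5 152.   58.8] dock x,y 57.1 -0.6 yaw-dock -11.89 tilt [-0.006 -1.    -0.002] f [-0.4 -1.  -1.3] tq [-0.16 -0.17 -0.02] w 11.3 j7 -0.7
23.45 [597.5 152.   58.8] [-0.4 -1.  -1.3] [-0.04  0.65 -0.44  1.73  0.35  0.84 -0.7 ] 11.296450141055551
[[0.998, -0.006, 0.061], [-0.061, -0.002, 0.998], [-0.006, -1.0, -0.002]]
```

View pics/w20c.png

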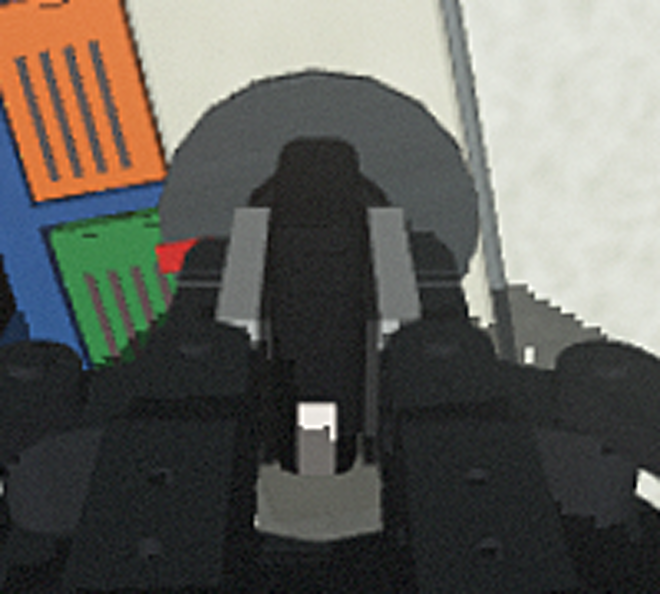

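The pointer sits straight between the pads again at crop (299–335, 402–472), and the red mark is visible at (175,255). I'll compute the bar angle in the holder frame at the seat and now.

Run:
```python
from dk import *
import pickle
def ang(f,pts):
    c=pickle.load(open(f+".pkl","rb"));C=-np.array(c['R']).T@np.array(c['t'])
    P=[dk(onp(c,(220+x/3.3,180+y/3.3),89,1)) for x,y in pts]
    g=lambda v:round(float(np.degrees(np.arctan2(v[1],v[0]))),1)
    print(f,[p.tolist() for p in P],"left",g(P[1]-P[0]),"right",g(P[3]-P[2]),"from axis",g((P[1]+P[3])/2-np.array([57,-.3])))
ang("w19",[(308,403),(312,474),(345,402),(351,472)])
ang("w20",[(299,402),(300,472),(335,402),(333,472)])
def crop2(n):
    im=cv2.imread(f"pics/{n}.png")
    return cv2.resize(im[180:360,220:420],None,fx=3.3,fy=3.3,interpolation=cv2.INTER_CUBIC)
for n in("w17","w19","w20"):
    im=crop2(n)[395:480,280:370];g=cv2.cvtColor(im,cv2.COLOR_BGR2GRAY)
    m=((g>70)*255).astype(np.uint8);k,l,s,_=cv2.connectedComponentsWithStats(m);i=1+np.argmax(s[1:,4])
    cs=np.argwhere(l==i)[:,::-1].astype(np.float32);print(n,s[i],cv2.minAreaRect(cs))
```

```text
w19 [[50.7, 1.9], [38.4, 2.4], [50.4, -3.0], [38.2, -2.9]] left 177.7 right 179.5 from axis 179.8
w20 [[53.2, -5.5], [50.8, -17.3], [57.9, -6.5], [55.2, -18.2]] left -101.5 right -103.0 from axis -102.9
w17 [   0    8   90   77 3719] ((44.5, 46.0), (76.0, 89.0), 90.0)
w19 [  27    6   45   76 2714] ((47.64822006225586, 44.204498291015625), (73.981689453125, 40.845863342285156), 85.03025817871094)
w20 [   0    7   90   78 3564] ((44.5, 45.5), (77.0, 89.0), 90.0)
```

At the seat the bar read 179.8° (nominal 180°). It now reads -102.5°, so about 12° remain.

Request:
play_rows --commands '[{"gripper": 1, "x": 0, "y": 0, "z": 0, "twist": -0.8}, {"gripper": 1, "x": 0, "y": 0, "z": 0, "twist": -0.8}, {"gripper": 1, "x": 0, "y": 0, "z": 0, "twist": -0.6}, {"gripper": 1, "x": 0, "y": 0, "z": 0, "twist": 0}, {"gripper": 1, "x": 0, "y": 0, "z": 0, "twist": 0}]'

```text
time: 24.0
tool_pos: [597.6, 152.0, 58.9]
orientation: [-1.567, -0.093, 0.104]
ft_force: [-0.1, 0.1, -1.4]
width: 11.2
```

```bash
python3 st.py; python3 look.py w21;python3 - <<'E'
from h import *
im=cv2.imread("pics/w21.png")
cv2.imwrite("pics/w21c.png",cv2.resize(im[180:360,220:420],None,fx=3.3,fy=3.3,interpolation=cv2.INTER_CUBIC))
E
```

```text
t 24.0 tcp [597.6 152.   58.9] dock x,y 57.2 -0.6 yaw-dock -1.2 tilt [-0.007 -1.     0.002] f [-0.1  0.1 -1.4] tq [-0.32 -0.21  0.06] w 11.2 j7 -0.55
24.0 [597.6 152.   58.9] [-0.1  0.1 -1.4] [-0.01  0.66 -0.49  1.73  0.39  0.85 -0.55] 11.247957998343734
[[0.992, -0.007, -0.125], [0.125, 0.001, 0.992], [-0.007, -1.0, 0.002]]
```

View pics/w21c.png

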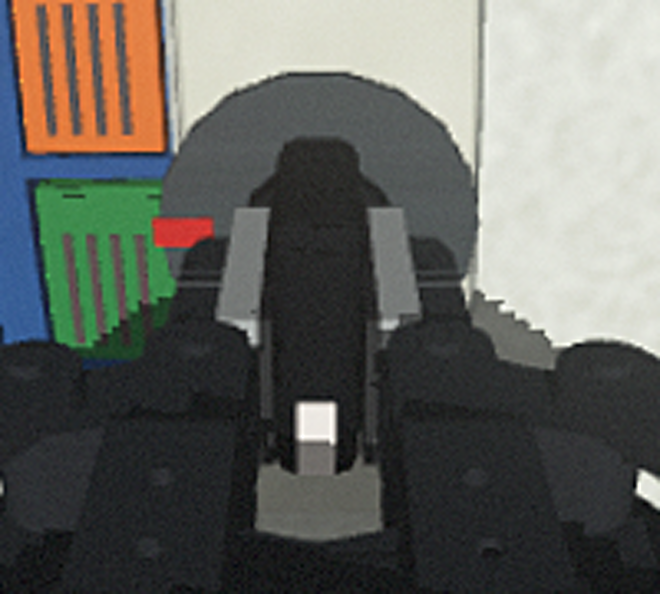

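View pics/w21.png

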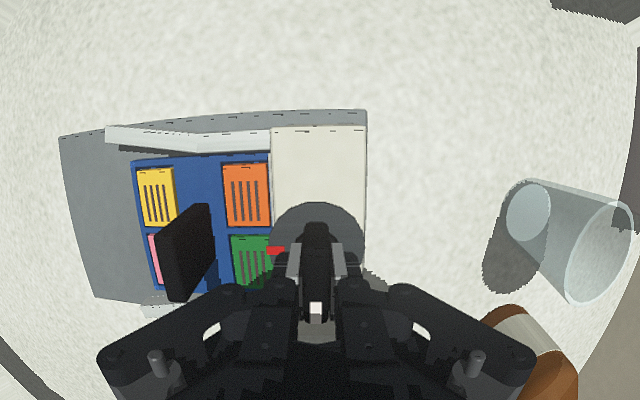

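Request:
play_rows --commands '[{"gripper": 1, "x": 0, "y": 0, "z": 0, "twist": -0.3}, {"gripper": 1, "x": 0, "y": 0, "z": 0, "twist": 0}, {"gripper": 1, "x": 0, "y": 0, "z": 0, "twist": 0}]'

```text
time: 24.35
tool_pos: [597.6, 152.0, 58.8]
orientation: [-1.566, -0.113, 0.124]
ft_force: [-0.4, -0.4, -0.7]
width: 11.4
```

```bash
python3 st.py; python3 look.py w22;python3 - <<'E'
from dk import *
import pickle
im=cv2.imread("pics/w22.png")
a=cv2.resize(im[180:360,220:420],None,fx=3.3,fy=3.3,interpolation=cv2.INTER_CUBIC)
cv2.imwrite("pics/w22c.png",a)
b=cv2.imread("pics/w22.png")[90:320,40:300];cv2.imwrite("pics/w22d.png",cv2.resize(b,None,fx=2.5,fy=2.5,interpolation=cv2.INTER_CUBIC))
for n in("scene","side"):cv2.imwrite(f"pics/{n}2.png",cv2.cvtColor(robot.get_image(n),cv2.COLOR_RGB2BGR))
E
```

```text
t 24.35 tcp [597.6 152.   58.8] dock x,y 57.2 -0.6 yaw-dock 0.25 tilt [-0.007 -1.     0.002] f [-0.4 -0.4 -0.7] tq [-0.3  -0.24 -0.01] w 11.4 j7 -0.53
24.35 [597.6 152.   58.8] [-0.4 -0.4 -0.7] [-0.    0.66 -0.5   1.73  0.4   0.86 -0.53] 11.446996291370098
[[0.989, -0.007, -0.15], [0.15, 0.001, 0.989], [-0.007, -1.0, 0.002]]
```

View pics/w22c.png

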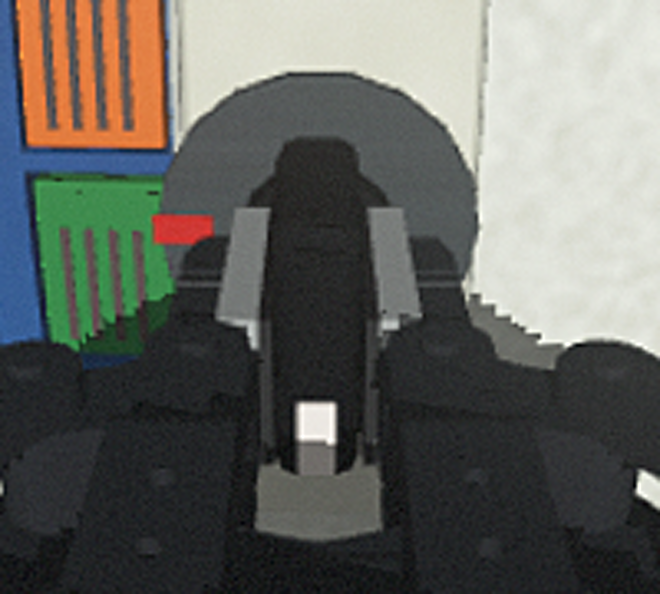

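View pics/w22d.png

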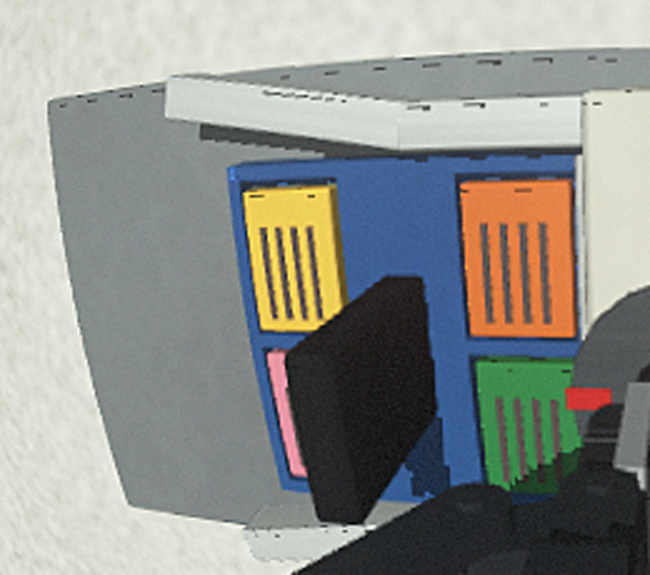

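View pics/scene2.png

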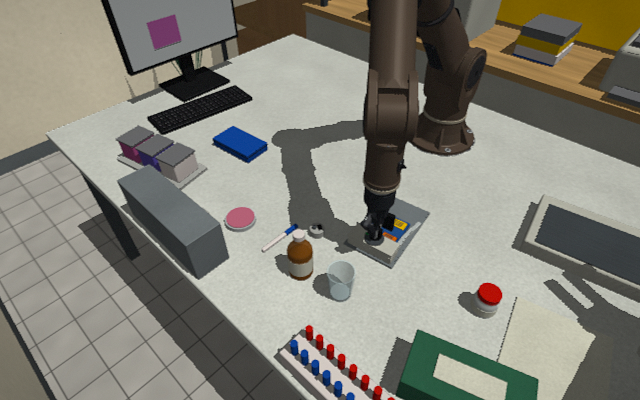

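The pointer at crop (297–336, 402–472) is square to the holder, opposite the green-mark side. All cassettes are in their wells and the bystanders look unmoved in the scene view. One numeric check, then I'll hand in.

Run:
```python
from dk import *
import pickle
c=pickle.load(open("w22.pkl","rb"))
print("tray RL",dk(onp(c,(132,156),18,1)))
P=[dk(onp(c,(220+x/3.3,180+y/3.3),89,1)) for x,y in [(297,403),(298.5,472),(336.5,403),(334.5,472)]]
for a,b in((0,1),(2,3)):
    v=P[b]-P[a];print(np.degrees(np.arctan2(v[1],v[0])))
v=(P[1]+P[3])/2-np.array([57,-.3]);print("axis",np.degrees(np.arctan2(v[1],v[0])))
A=cv2.imread("pics/side0.png").astype(int);B=cv2.imread("pics/side2.png").astype(int)
d=(abs(A-B).max(2)>60)
for n,(x,y) in dict(bottle=(289,220),beaker=(317,245),jar=(443,282),petri=(251,190),marker=(280,209),tally=(314,208),box=(270,134)).items(): print(n,int(d[y-15:y+15,x-15:x+15].sum()))
```

```text
tray RL [-68.5  49.8]
-89.51445416999191
-90.48146580583835
axis -90.64014966952354
bottle 13
beaker 0
jar 0
petri 0
marker 5
tally 464
box 0
```

The tally patch changed, so I'll check whether that is only the arm's shadow.

Run:
```python
from h import *
o=[]
for n in("side0","side2","scene0","scene2"):
    im=cv2.imread(f"pics/{n}.png");x,y=(314,208) if "side" in n else (316,230)
    o.append(cv2.resize(im[y-20:y+20,x-20:x+20],(190,190),interpolation=cv2.INTER_CUBIC))
cv2.imwrite("pics/tal.png",np.hstack(o))
```

```text
(no output)
```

View pics/tal.png

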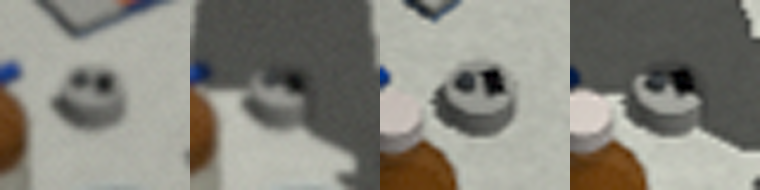

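The tally sits at the same pixels in both views, and only the arm's shadow has changed. Handing in.

Run:
```python
from h import *
print(robot.job_done())
```

```text
the job is handed in; nothing more can be done
None
```

The job is handed in with every step done. I carried the tray by its handle onto the holder floor and pushed it in, steel end first. I then turned the thumbscrew clockwise to its seat, backed it off a quarter turn, and left it gripped at 40 N. The robot clock read about 24.5 s.

- **Tray:** it stopped dead against the back stop under about 12 N. In the last picture its rear-left corner was at (-68.5, 49.8) mm in the holder frame. Nominal is (-70, 50), so this agrees within the camera's accuracy.
- **Cassettes:** all four are in their wells.
- **Thumbscrew seat:** the wrist torque rose to 2.2 N m with the pointer measured at 179.8° (nominal 180°). The pads twisted about 5° on the bar while pressing against the stop.
- **Quarter turn back:** the pointer now measures -89.5° to -90.6°, against -90° at the green mark. The mark itself is hidden under the gripper, so this comes from the bar's angle and the fitted holder pose.
- **Other things on the bench:** comparing the side pictures showed no displaced item. Only the tally's patch had changed clearly, and a zoom showed that was the arm's shadow.

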